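# Scrape the offcuts off the sprung plate into its tray

## Task

With the scraper block, clear all five loose offcuts off the hobby stand's sprung plate into the catch tray along its near edge: set the block's sole flat on the plate under the light bar, behind the offcuts, press down with a steady 16 N, give or take 3 N (never hard: the spring preload differs each time, so feel for it), and then draw it to the near edge keeping it pressed flat. Do not touch the offcuts with the fingers, knock the light bar or disturb the mug, charger and jar. Finish with the scraper standing upright on its sole on the bare desk and released.

Things in the scene. Friction and masses are not known exactly. Their poses are not given: they have to be found in the camera images.
- stand: Fixed hobby stand. Origin at desk height, z up, x points to its far side (light bar), -x to its catch tray and the robot, yaw within 0.25 rad. In its frame the level metal plate covers x -80 to 100, y -95 to 95 mm, unpressed top at z 50 mm. Two lamp uprights, 12 mm thick, stand at x 87.5, y +-125 mm from the desk up to the light bar.
- tray_floor (a point): Middle of the catch tray's floor, stand frame (-115, 0, 9) mm. The open tray is part of the stand, below the plate's near edge: stand x -160 to -70, y -110 to 110 mm, rim at z 32 mm. Axes as the stand.
- plate: The stand's sprung plate, 180 x 190 x 6 mm. It moves only straight down, up to 7 mm, staying level. It starts to give at a preload that differs each time and cannot be seen (1 to 15 N), then takes 3 N more per mm. Origin on its underside, straight above the stand's origin, stand frame (0, 0, 44) mm unpressed.
- near_edge (a point): Middle of the near edge of the plate, on its unpressed top face: stand frame (-80, 0, 50) mm. Axes as the stand.
- light_bar: Straight white light bar over the far part of the plate, fixed on the stand: 25 mm (x) by 270 mm (y) by 20 mm high. Origin in the middle of its underside, at stand frame (87.5, 0, 240) mm, that is 190 mm above the plate; so a tool standing upright over the far part of the plate would hit it.
- scraper: Loose scraper block, 0.2 to 0.4 kg, standing on its sole on the desk, left or right of the stand, yaw within 0.35 rad. Sole bar 30 (x) by 120 (y, across the stroke) by 16 mm high; from the middle of its top a flat wooden handle board, 12 mm thick, 100 mm wide (y), 75 mm long, leans 35 degrees from vertical towards the block's -x. Origin at the middle of the sole, z up.
- scraper_grip (a point): Grip point in the middle of the handle board, 50 mm up along it: scraper frame (-28.7, 0, 57) mm; 25 mm of board is left above it. The board is too wide to grip across y: pinch its two flat faces, tool tilted 35 degrees along the board. Axes as the scraper.
- chip1: Loose grey plastic offcut, a 26 x 12 mm oblong, 6 mm thick, about 12 g, lying flat on the plate. Origin at the middle of its underside. All offcuts start within stand x -65 to 50, y -55 to 55 mm.
- chip2: Loose grey plastic offcut, a 22 mm disc, 6 mm thick, about 12 g, lying flat on the plate. Origin at the middle of its underside. All offcuts start within stand x -65 to 50, y -55 to 55 mm.
- chip3: Loose grey plastic offcut, an L, 24 mm long, 6 mm thick, about 12 g, lying flat on the plate. Origin at the middle of its underside. All offcuts start within stand x -65 to 50, y -55 to 55 mm.
- chip4: Loose grey plastic offcut, an 18 mm square, 6 mm thick, about 12 g, lying flat on the plate. Origin at the middle of its underside. All offcuts start within stand x -65 to 50, y -55 to 55 mm.
- chip5: Loose grey plastic offcut, a T, 22 mm wide, 6 mm thick, about 12 g, lying flat on the plate. Origin at the middle of its underside. All offcuts start within stand x -65 to 50, y -55 to 55 mm.
- mug: Bystander: white mug, 76 mm wide, 90 mm high with a side handle, on the other side of the stand from the scraper. Origin at the middle of its underside.
- charger: Bystander: grey charging block, 60 x 130 x 45 mm, beyond the stand to one side. Origin at the middle of its underside.
- jar: Bystander: small glass jar, 56 mm wide, 75 mm high, beyond the stand to the other side. Origin at the middle of its underside.

How it is judged:
By the outcome, as a careful person would: the job done as asked, in the order asked, and still so for the second after the job is handed in, with the robot touching nothing.
It also fails if it takes over 70 s, if anything falls off the work surface, if the arm or the gripper's body presses on something with over 40 N, if the wrist force passes 120 N, or if a joint passes its speed limit or range.

## Robot

A 7-joint arm with a two-finger parallel gripper is mounted at the origin on the work surface. World frame = base frame: x ahead of the robot, y to its left, z up, the work surface at z = 0. Lengths are in m, angles in degrees, forces in N, time in s.
With the tool pointing down it reaches from about 0.425 to 0.875 m from the base axis. Payload 4.7 kg.
Tool frame: the origin (TCP) lies at the very end of the fingers, on their centre line; the grasp point (between the pads) lies 19 mm behind it; z points along the fingers, y is the line along which they close (so a half turn about z gives the same grasp; the last joint's range is limited). The gripper opens to 87 mm and grips with 3 to 60 N. Pads are 19 mm wide; open, the fingers measure 117 mm over their backs; the gripper's body (75 mm by 190 mm) begins 51 mm behind the grasp point.
Start: joints at [-69.609, 18.392, -4.016, 83.108, 1.295, 78.541, -3.26], TCP at [0.218, 0.612, 0.223] pointing down, gripper open.
Joint ranges: [-163.93, 163.93], [-17.29, 119.83], [-79.2, 71.16], [3.27, 140.29], [-89.18, 269.18], [5.43, 117.66], [-154.24, 154.24]. Speed limits (degrees/s): [147.25, 147.25, 180, 180, 180, 180, 180].

## Interface

Orientations are given as [roll, pitch, yaw] about the fixed x, y, z axes, in that order (R = Rz(yaw) Ry(pitch) Rx(roll)).
In Python, from cell import telemetry, cams, env gives the robot as it stands.
- The arm moves only by the tool arm_command, never from a script. Its argument "series" is text: rows parted by semicolons, each of 5 numbers parted by spaces: the shift along the tool's x, y, z in mm, then the turn about the tool's z in rad, then the closure in counts, from 0 (fully open) to 255 (shut). A call has 1 to 20 rows; each row shifts and turns the commanded pose from where the row before left it, along the tool's axes as they then stand; what a row does not reach is not made up. A row lasts 1/12 s, in which the tool goes at most 41.7 mm and 7.16 degrees, less where a joint would pass 70% of its speed; a pose out of reach is approached as far as the arm can. A call is refused whole if a number of a shift passes 41.7 or a number of a turn 0.125, either way. A call with a gripper value outside its range is refused whole. The fingers move at their own pace and stop on an object; "squeeze" is the grip in N (left out, the last holds). Time passes only in rows, so rows that do not move let the fingers close. It gives the time, the measured TCP pose, the force, the opening and the grip force at its end, in the units of the state.
- telemetry.get_obs(): the state, without advancing time (a new reading comes with each control period).
- cams.read_camera(name): name is "side" or "top"; returns the picture (384x512x3 uint8, blue, green, red); there is no depth.
- cams.calibration(name): a dict with "K" (3x3 intrinsics, pixels), "dist" ([k1, k2, p1, p2, k3] as OpenCV has them; the pictures are not rectified), "origin" and "rotation" of the camera in the world. Camera axes: x right, y down, z forward; pixel columns grow to the right and rows downward; lengths in m; the calibration is good to about 2 mm. A picture is of the moment at which its call begins. calibration takes no time and is no camera call.
- env.sign_off(): hands the job in; it is judged then, once.
The state is a dict: "time_s": time; "qpos": joint angles; "joint_velocities": joint speeds; "effort": joint torques, N m; "tool_pos": TCP position; "tool_rot": TCP orientation; "force": force on the tool from outside, world axes, zero at the start; "wrist_torque": the same for the moment, N m; "grip_width": finger opening in m; "grasp_force": force on a finger pad.
Only numpy, scipy, OpenCV 4.12 (cv2) and the standard library are available. Lean on these libraries where they do the work, as an engineer would, in place of code of your own. Each camera call takes 0.05 s, during which the arm holds its last target. There are 200 camera calls.

## Working session

There is one attempt and no reset: what is moved stays moved. The work goes in short steps, Python scripts to look and compute and a tool call to move; the robot and the scene stay as the last step left them, time stands still between calls to the robot, and variables do not carry over. Pictures are saved under pics/ and viewed, at most 11 in all, crops included, and the job is handed in when it is done.

Besides the shell and the picture viewer there is one more tool, called after ">>>" by a JSON object that holds its "api" and its "payload", one argument or row to a line. arm_command: Moves the arm, as the interface text tells. Its arguments: {"type":"object","properties":{"series":{"type":"string"},"squeeze":{"type":"number"}},"required":["series"]}

```bash
ls; mkdir -p pics; python3 - <<'E'
from cell import telemetry, cams
import cv2,json
for n in("side","top"):
    im=cams.read_camera(n); cv2.imwrite(f"pics/{n}0.png",im)
    c=cams.calibration(n); print(n,c)
print(telemetry.get_obs())
E
```

```text
pics
side {'K': array([[439.90141376,   0.        , 256.83154018],
       [  0.        , 439.90141376, 193.86565366],
       [  0.        ,   0.        ,   1.        ]]), 'dist': array([-0.06087927,  0.        ,  0.        ,  0.        ,  0.        ]), 'origin': array([ 0.17555579, -0.55018002,  0.89897291]), 'rotation': array([-137.21159585,   -0.78748106,  -34.74005632])}
top {'K': array([[390.81744879,   0.        , 253.89169267],
       [  0.        , 390.81744879, 190.11636511],
       [  0.        ,   0.        ,   1.        ]]), 'dist': array([-0.11604672,  0.        ,  0.        ,  0.        ,  0.        ]), 'origin': array([0.40809312, 0.01105882, 1.20851776]), 'rotation': array([-172.12690908,   -1.18535223,  -91.0969138 ])}
{'time_s': 0.1, 'qpos': array([-69.60793603,  18.43387025,  -4.01507449,  83.16753589,
         1.29525079,  78.53831065,  -3.26280984]), 'joint_velocities': array([-0.08331877, -0.20318479, -0.10782099, -0.19835374, -0.00879098,
        0.1007765 ,  0.06431346]), 'effort': array([ 3.48836761e-05, -4.92571306e+01, -4.05724570e-01, -3.13396275e+01,
       -6.41244999e-02,  3.96091200e-02,  7.34032483e-05]), 'tool_pos': array([0.21776717, 0.61193115, 0.22158477]), 'tool_rot': array([-1.79905523e+02,  5.70475548e-03,  1.60414333e+02]), 'force': array([0.4503199 , 0.00114527, 0.00906148]), 'wrist_torque': array([0.00251381, 0.03570108, 0.02023099]), 'grasp_force': 0.0, 'grip_width': 0.08686125965706323}
```

View pics/side0.png

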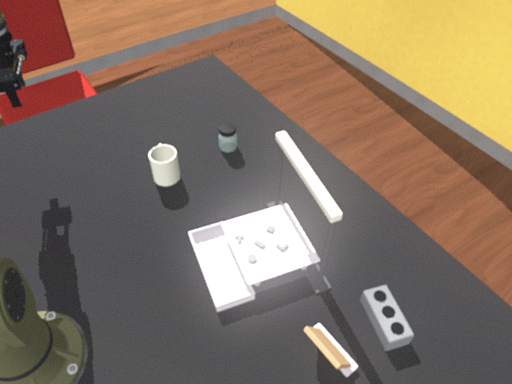

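View pics/top0.png

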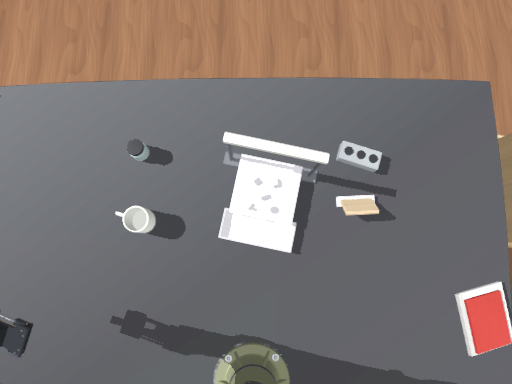

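The side view shows the stand at about (265,245), scraper at (332,348), mug (165,165), charger (387,316) and jar (228,138). In the top view the plate is at (267,190), the light bar spans (225,140) to (327,157), and the scraper is at (357,205). I'll zoom in on both.

```bash
cat > h.py <<'E'
import numpy as np, cv2
from scipy.spatial.transform import Rotation as R
from cell import telemetry, cams, env
C={n:cams.calibration(n) for n in("side","top")}
def ray(n,uv):
    c=C[n]; p=cv2.undistortPoints(np.array(uv,float).reshape(-1,1,2),c["K"],np.array(c["dist"]))[:,0]
    d=np.c_[p,np.ones(len(p))]@R.from_euler("xyz",c["rotation"],degrees=True).as_matrix().T
    return np.array(c["origin"]),d/np.linalg.norm(d,axis=1)[:,None]
def onz(n,uv,z):
    o,d=ray(n,uv); return o+d*((z-o[2])/d[:,2])[:,None]
def tri(us,ut):
    a,d=ray("side",us); b,e=ray("top",ut); out=[]
    for i in range(len(d)):
        A=np.c_[d[i],-e[i]]; s=np.linalg.lstsq(A,b-a,rcond=None)[0]
        P,Q=a+d[i]*s[0],b+e[i]*s[1]; out.append(np.r_[(P+Q)/2,np.linalg.norm(P-Q)])
    return np.array(out)
def proj(n,P):
    c=C[n]; M=R.from_euler("xyz",c["rotation"],degrees=True).as_matrix().T
    return cv2.projectPoints(np.atleast_2d(P).astype(float),cv2.Rodrigues(M)[0],-M@c["origin"],c["K"],np.array(c["dist"]))[0][:,0]
E
python3 - <<'E'
import cv2,numpy as np
s=cv2.imread("pics/side0.png"); t=cv2.imread("pics/top0.png")
def crop(im,x,y,w,h,k): return cv2.resize(im[y:y+h,x:x+w],None,fx=k,fy=k,interpolation=cv2.INTER_CUBIC)
# side: scraper (295,315,70,65), plate
a=np.hstack([crop(s,295,315,65,65,6),crop(t,325,180,65,65,6)]); cv2.imwrite("pics/scr.png",a)
b=np.hstack([crop(s,180,195,150,120,2.6667),crop(t,205,125,130,128,3)[:320]]); print(b.shape); cv2.imwrite("pics/st.png",b)
E
```

```text
(320, 790, 3)
```

View pics/scr.png

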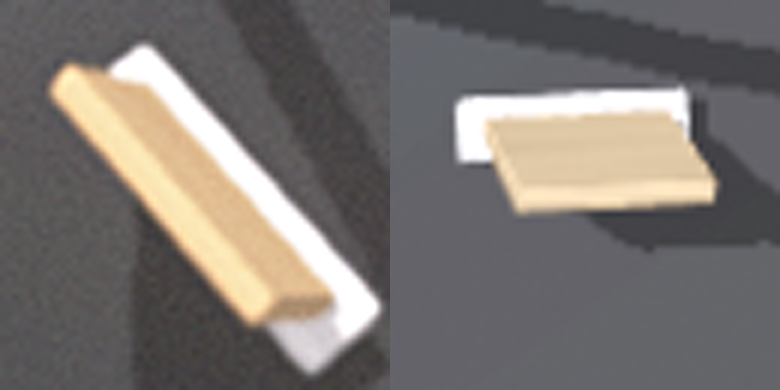

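View pics/st.png

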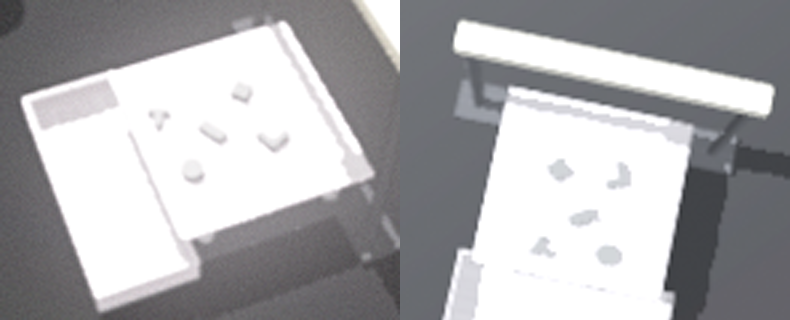

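Enlarged, the scraper's handle leans toward the robot, with its end-face corners clear in both views, and the plate corners and five chips are visible. I'll triangulate them.

```bash
cat > m.py <<'E'
from h import *
np.set_printoptions(precision=4,suppress=True)
f=lambda P,k,ox,oy:[((x+.5)/k-.5+ox,(y+.5)/k-.5+oy) for x,y in P]
S=f([(78,66),(275,296),(52,92),(250,325),(145,45),(380,305)],6,295,315)
T=f([(118,188),(325,182),(130,213),(326,202),(66,98),(298,90)],6,325,180)
H=tri(S,T); print("handle front L,R back L,R, sole far L,R\n",H)
S=f([(285,25),(372,175),(185,238),(118,70)],2.6667,180,195)
T=f([(112,88),(290,125),(268,295),(75,262)],3,205,125)
Q=tri(S,T); print("plate FL FR NR NL\n",Q); print(onz("top",T,.05)[:,:2],onz("side",S,.05)[:,:2])
# light bar top edge corners in top view at z=.26 and scraper sole
B=f([(60,20),(372,88),(368,116),(54,52)],3,205,125); print("bar",onz("top",B,.26)[:,:2])
ch={'sq':(160,170),'L':(222,178),'ob':(184,216),'T':(143,247),'disc':(209,255)}
for k,v in ch.items(): print(k,onz("top",f([v],3,205,125),.056)[0,:2])
E
python3 m.py
```

```text
handle front L,R back L,R, sole far L,R
 [[ 0.4995 -0.2817  0.0699  0.0018]
 [ 0.4983 -0.3821  0.081   0.0008]
 [ 0.486  -0.2857  0.0736  0.0002]
 [ 0.4883 -0.3837  0.0753  0.002 ]
 [ 0.55   -0.2708  0.0105  0.0021]
 [ 0.5511 -0.3923  0.0176  0.0022]]
plate FL FR NR NL
 [[ 0.6789  0.0184  0.0469  0.0019]
 [ 0.6385 -0.1616  0.0428  0.0028]
 [ 0.4638 -0.1307  0.0593  0.0067]
 [ 0.5063  0.0553  0.0577  0.0077]]
[[ 0.679   0.018 ]
 [ 0.6383 -0.1613]
 [ 0.4673 -0.1333]
 [ 0.5034  0.0572]] [[ 0.6761  0.0167]
 [ 0.6332 -0.1644]
 [ 0.4638 -0.1248]
 [ 0.5129  0.0594]]
bar [[ 0.6888  0.0594]
 [ 0.6272 -0.2002]
 [ 0.6034 -0.1957]
 [ 0.6613  0.0645]]
sq [ 0.5933 -0.0286]
L [ 0.5843 -0.0903]
ob [ 0.5468 -0.0515]
T [ 0.5166 -0.0103]
disc [ 0.5076 -0.0753]
```

The moves only turn the tool about its own z, yet the grasp needs a 35° tilt. I'll check in free space how the arm behaves at its reach limit, since the tool may tilt outward there.

>>> {"api": "arm_command", "payload": {
  "series": "0 40 0 0 0;0 40 0 0 0;0 40 0 0 0;0 40 0 0 0;0 40 0 0 0;0 40 0 0 0;0 40 0 0 0;0 40 0 0 0;0 0 0 0 0"
}}

```text
time_s: 0.85
tool_pos: [0.3114, 0.8661, 0.2111]
tool_rot: [180.0, -0.2, 160.0]
force: [-0.0, 1.5, -5.0]
grip_width: 0.0869
grasp_force: 0.0
```

```bash
python3 -c "
from cell import telemetry as t
o=t.get_obs();print(o['tool_pos'],o['tool_rot'],o['qpos'])"
```

```text
[0.31139789 0.86614727 0.21105654] [ 1.79962326e+02 -1.52599507e-01  1.59976645e+02] [-71.97000528  65.10759322   1.59546456   9.86670829  -1.65522002
 104.98700827  -1.75095734]
```

>>> {"api": "arm_command", "payload": {
  "series": "0 40 0 0 0;0 40 0 0 0;0 40 0 0 0;0 40 0 0 0;0 0 0 0 0"
}}

```text
time_s: 1.27
tool_pos: [0.3193, 0.9062, 0.1932]
tool_rot: [175.2, 0.6, 161.0]
force: [0.9, -0.8, -0.1]
grip_width: 0.0873
grasp_force: 0.0
```

```bash
python3 -c "
from cell import telemetry as t
o=t.get_obs();print(o['tool_pos'],o['tool_rot'],o['qpos'])"
```

```text
[0.31933811 0.90620834 0.19316017] [175.24360896   0.57821624 160.97363137] [-73.05505431  69.85375296  18.48934682   3.713636   -17.44074104
 101.87187     -0.66631308]
```

The tool tilted 4.8° outward at the limit. Next I'll keep pushing, then retreat to see whether the tilt stays.

>>> {"api": "arm_command", "payload": {
  "series": "0 40 0 0 0;0 40 0 0 0;0 40 0 0 0;0 40 0 0 0;0 40 0 0 0;0 40 0 0 0;0 0 0 0 0"
}}

```text
time_s: 1.85
tool_pos: [0.3409, 0.974, 0.1834]
tool_rot: [165.1, 0.5, 161.0]
force: [-1.2, -0.2, -0.6]
grip_width: 0.0871
grasp_force: 0.0
```

>>> {"api": "arm_command", "payload": {
  "series": "0 -40 0 0 0;0 -40 0 0 0;0 0 0 0 0"
}}

```text
time_s: 2.1
tool_pos: [0.3335, 0.9518, 0.1747]
tool_rot: [165.6, 0.3, 160.5]
force: [1.2, -0.3, -2.0]
grip_width: 0.087
grasp_force: 0.0
```

```bash
python3 -c "
from cell import telemetry as t
o=t.get_obs();print(o['tool_pos'],o['tool_rot'],o['qpos'])"
```

```text
[0.3334644  0.95181774 0.17467638] [165.6039992    0.26482416 160.48470811] [-83.420692    64.75855723  52.83260702  25.76843098 -48.40254459
  84.1155916    7.56097588]
```

The tilt stays after retreating, so I'll continue toward 35°.

>>> {"api": "arm_command", "payload": {
  "series": "0 40 0 0 0;0 40 0 0 0;0 40 0 0 0;0 40 0 0 0;0 40 0 0 0;0 40 0 0 0;0 40 0 0 0;0 40 0 0 0"
}}

```text
time_s: 2.77
tool_pos: [0.3624, 1.0402, 0.2248]
tool_rot: [152.8, 0.5, 160.8]
force: [0.7, -0.7, 0.4]
grip_width: 0.087
grasp_force: 0.0
```

```bash
python3 -c "
from cell import telemetry as t
o=t.get_obs();print(o['tool_pos'],o['tool_rot'],o['qpos'])"
```

```text
[0.36244748 1.04019917 0.22476317] [152.81460263   0.46268893 160.76139959] [-73.84186218  71.80950027  64.74492165   3.27196409 -63.40251335
  79.58427135   0.14549587]
```

>>> {"api": "arm_command", "payload": {
  "series": "0 40 0 0 0;0 40 0 0 0;0 40 0 0 0;0 40 0 0 0"
}}

```text
time_s: 3.1
tool_pos: [0.3697, 1.0687, 0.2673]
tool_rot: [146.2, 0.5, 160.9]
force: [-0.1, -1.3, 0.6]
grip_width: 0.0868
grasp_force: 0.0
```

>>> {"api": "arm_command", "payload": {
  "series": "0 27 0 0 0;0 0 0 0 0"
}}

```text
time_s: 3.27
tool_pos: [0.3707, 1.0725, 0.2775]
tool_rot: [145.1, 0.5, 160.9]
force: [-0.5, 0.0, 0.7]
grip_width: 0.087
grasp_force: 0.0
```

35° is reached, but turning about tool z keeps this tilt's azimuth at 71°, and I need −13°. Pushing outward at about −61° azimuth should rotate it there. First I'll plan the transfer.

```bash
cat >> h.py <<'E'
def st():
    o=telemetry.get_obs(); return np.array(o["tool_pos"]),R.from_euler("xyz",o["tool_rot"],degrees=True),o
def plan(wps,turn=0.,step=38.,nmin=1):
    """tool-axis rows for a world path; turn (rad) is spread over all rows"""
    p,r,o=st(); L=[p]+[np.array(w,float) for w in wps]; D=[]
    for a,b in zip(L,L[1:]):
        n=max(nmin,int(np.ceil(np.linalg.norm(b-a)*1000/step))); D+=[(b-a)/n*1000]*n
    t=turn/len(D)
    for i,d in enumerate(D):
        q=r*R.from_euler("z",t*i); print(*np.round(q.inv().apply(d),1),round(t,4))
def show():
    p,r,o=st(); z=r.as_matrix()[:,2]; y=r.as_matrix()[:,1]; x=r.as_matrix()[:,0]
    print("t",round(o["time_s"],2),"p",p.round(4),"rpy",np.round(o["tool_rot"],2),"tilt",round(np.degrees(np.arccos(-z[2])),2),"az",round(np.degrees(np.arctan2(z[1],z[0])),2),"xz",round(x[2],4),"\nq",np.round(o["qpos"],1),"F",np.round(o["force"],2),"w",round(o["grip_width"],4),round(o["grasp_force"],1))
E
python3 -c "
from h import *
show(); plan([(.45,.6,.42),(.6,.1,.48)],.8)"
```

```text
t 3.27 p [0.3707 1.0725 0.2775] rpy [145.1    0.54 160.94] tilt 34.9 az 70.17 xz -0.0094 
q [-74.   70.2  67.7   3.3 -66.3  73.6   0.3] F [-0.54  0.05  0.72] w 0.087 0.0
-16.5 -18.9 -25.4 0.0286
-17.0 -18.4 -25.4 0.0286
-17.5 -17.9 -25.4 0.0286
-18.0 -17.4 -25.4 0.0286
-18.5 -16.9 -25.4 0.0286
-19.0 -16.4 -25.4 0.0286
-19.5 -15.8 -25.4 0.0286
-19.9 -15.3 -25.4 0.0286
-20.3 -14.7 -25.4 0.0286
-20.7 -14.1 -25.4 0.0286
-21.1 -13.5 -25.4 0.0286
-21.5 -12.9 -25.4 0.0286
-21.9 -12.3 -25.4 0.0286
-22.2 -11.6 -25.4 0.0286
-28.9 -12.2 -20.7 0.0286
-29.2 -11.4 -20.7 0.0286
-29.5 -10.5 -20.7 0.0286
-29.8 -9.7 -20.7 0.0286
-30.1 -8.8 -20.7 0.0286
-30.3 -8.0 -20.7 0.0286
-30.5 -7.1 -20.7 0.0286
-30.7 -6.2 -20.7 0.0286
-30.9 -5.3 -20.7 0.0286
-31.0 -4.5 -20.7 0.0286
-31.1 -3.6 -20.7 0.0286
-31.2 -2.7 -20.7 0.0286
-31.3 -1.8 -20.7 0.0286
-31.3 -0.9 -20.7 0.0286
```

>>> {"api": "arm_command", "payload": {
  "series": "-17 -18.5 -25.4 .03 0;-17 -18.5 -25.4 .03 0;-17.5 -18 -25.4 .03 0;-18 -17.4 -25.4 .03 0;-18.5 -17 -25.4 .03 0;-19 -16.4 -25.4 .03 0;-19.5 -15.8 -25.4 .03 0;-20 -15.3 -25.4 .03 0;-20.3 -14.7 -25.4 .03 0;-20.7 -14 -25.4 .03 0;-21 -13.5 -25.4 .03 0;-21.5 -13 -25.4 .03 0;-22 -12.3 -25.4 .03 0;-22 -11.6 -25.4 .03 0"
}}

```text
time_s: 4.43
tool_pos: [0.4521, 0.6401, 0.418]
tool_rot: [146.7, -12.0, 142.2]
force: [-0.6, 0.4, -0.4]
grip_width: 0.0867
grasp_force: 0.0
```

```bash
python3 -c "
from h import *
show(); plan([(.55,.15,.48),(.45,-.3,.45)],1.0)"
```

```text
t 4.43 p [0.4521 0.6401 0.418 ] rpy [146.7  -11.99 142.22] tilt 35.16 az 69.77 xz 0.2077 
q [-108.3   15.6   70.1   82.7  -33.9   62.    13.8] F [-0.62  0.44 -0.41] w 0.0867 0.0
-25.5 -14.1 -21.1 0.037
-26.0 -13.1 -21.1 0.037
-26.4 -12.2 -21.1 0.037
-26.9 -11.2 -21.1 0.037
-27.3 -10.2 -21.1 0.037
-27.6 -9.2 -21.1 0.037
-27.9 -8.1 -21.1 0.037
-28.2 -7.1 -21.1 0.037
-28.5 -6.0 -21.1 0.037
-28.7 -5.0 -21.1 0.037
-28.8 -3.9 -21.1 0.037
-29.0 -2.8 -21.1 0.037
-29.1 -1.8 -21.1 0.037
-29.1 -0.7 -21.1 0.037
-26.3 -15.3 -18.3 0.037
-26.9 -14.3 -18.3 0.037
-27.4 -13.3 -18.3 0.037
-27.8 -12.3 -18.3 0.037
-28.3 -11.2 -18.3 0.037
-28.7 -10.2 -18.3 0.037
-29.0 -9.1 -18.3 0.037
-29.4 -8.0 -18.3 0.037
-29.6 -6.9 -18.3 0.037
-29.9 -5.8 -18.3 0.037
-30.1 -4.7 -18.3 0.037
-30.2 -3.6 -18.3 0.037
-30.3 -2.5 -18.3 0.037
```

>>> {"api": "arm_command", "payload": {
  "series": "-25.5 -14 -21 .037 0;-26 -13 -21 .037 0;-26.4 -12 -21 .037 0;-27 -11 -21 .037 0;-27.3 -10 -21 .037 0;-27.6 -9 -21 .037 0;-28 -8 -21 .037 0;-28 -7 -21 .037 0;-28.5 -6 -21 .037 0;-28.7 -5 -21 .037 0;-28.8 -4 -21 .037 0;-29 -3 -21 .037 0;-29 -2 -21 .037 0;-29 -1 -21 .037 0"
}}

```text
time_s: 5.6
tool_pos: [0.5511, 0.1497, 0.4796]
tool_rot: [155.9, -26.5, 114.5]
force: [0.9, 0.5, 0.6]
grip_width: 0.0871
grasp_force: 0.0
```

```bash
python3 -c "
from h import *
show(); plan([(.45,-.25,.45),(.4,-.72,.4)],.6)"
```

```text
t 5.6 p [0.5511 0.1497 0.4796] rpy [155.93 -26.51 114.53] tilt 35.21 az 69.51 xz 0.4463 
q [-72.3 -15.9  60.9  88.2 -16.2  81.1   8.7] F [0.91 0.53 0.65] w 0.0871 0.0
-27.4 -17.1 -19.3 0.025
-27.8 -16.4 -19.3 0.025
-28.2 -15.7 -19.3 0.025
-28.6 -15.0 -19.3 0.025
-28.9 -14.3 -19.3 0.025
-29.3 -13.5 -19.3 0.025
-29.6 -12.8 -19.3 0.025
-29.9 -12.0 -19.3 0.025
-30.2 -11.3 -19.3 0.025
-30.5 -10.5 -19.3 0.025
-30.7 -9.8 -19.3 0.025
-32.0 -4.1 -17.2 0.025
-32.1 -3.3 -17.2 0.025
-32.2 -2.5 -17.2 0.025
-32.2 -1.7 -17.2 0.025
-32.3 -0.8 -17.2 0.025
-32.3 -0.0 -17.2 0.025
-32.3 0.8 -17.2 0.025
-32.2 1.6 -17.2 0.025
-32.2 2.4 -17.2 0.025
-32.1 3.2 -17.2 0.025
-32.0 4.0 -17.2 0.025
-31.9 4.8 -17.2 0.025
-31.8 5.6 -17.2 0.025
```

>>> {"api": "arm_command", "payload": {
  "series": "-27.4 -17 -19 .025 0;-28 -16.4 -19 .025 0;-28 -15.7 -19 .025 0;-28.6 -15 -19 .025 0;-29 -14.3 -19 .025 0;-29.3 -13.5 -19 .025 0;-29.6 -13 -19 .025 0;-30 -12 -19 .025 0;-30 -11.3 -19 .025 0;-30.5 -10.5 -19 .025 0;-30.7 -10 -19 .025 0"
}}

```text
time_s: 6.52
tool_pos: [0.4548, -0.233, 0.4492]
tool_rot: [164.1, -31.5, 98.4]
force: [-0.5, 0.6, 0.2]
grip_width: 0.0871
grasp_force: 0.0
```

```bash
python3 -c "
from h import *
show(); plan([(.45,-.8,.35)],.6)"
```

```text
t 6.52 p [ 0.4548 -0.233   0.4492] rpy [164.08 -31.49  98.38] tilt 34.91 az 69.74 xz 0.5223 
q [-10.8  14.6  70.5  79.6 -43.8 115.   53.5] F [-0.52  0.58  0.18] w 0.0871 0.0
-33.1 -1.7 -14.0 0.0375
-33.1 -0.4 -14.0 0.0375
-33.1 0.8 -14.0 0.0375
-33.1 2.0 -14.0 0.0375
-33.0 3.3 -14.0 0.0375
-32.8 4.5 -14.0 0.0375
-32.6 5.7 -14.0 0.0375
-32.4 7.0 -14.0 0.0375
-32.1 8.2 -14.0 0.0375
-31.8 9.4 -14.0 0.0375
-31.4 10.6 -14.0 0.0375
-31.0 11.7 -14.0 0.0375
-30.5 12.9 -14.0 0.0375
-30.0 14.0 -14.0 0.0375
-29.5 15.1 -14.0 0.0375
-28.9 16.2 -14.0 0.0375
```

>>> {"api": "arm_command", "payload": {
  "series": "-33 -1.7 -14 .0375 0;-33 -.4 -14 .0375 0;-33 1 -14 .0375 0;-33 2 -14 .0375 0;-33 3.3 -14 .0375 0;-33 4.5 -14 .0375 0;-32.6 5.7 -14 .0375 0;-32.4 7 -14 .0375 0;-32 8 -14 .0375 0;-32 9.4 -14 .0375 0"
}}

```text
time_s: 7.35
tool_pos: [0.4661, -0.4737, 0.3896]
tool_rot: [177.2, -34.1, 80.1]
force: [1.5, 0.1, -1.1]
grip_width: 0.0871
grasp_force: 0.0
```

```bash
python3 -c "
from h import *
show(); p=st()[0]; plan([p+np.array([.2,-.35,0])],.0)"
```

```text
t 7.35 p [ 0.4661 -0.4737  0.3896] rpy [177.18 -34.08  80.14] tilt 34.18 az 75.12 xz 0.5603 
q [ 64.5  38.  -17.7  44.3 -19.4 117.6  31.6] F [ 1.47  0.15 -1.08] w 0.0871 0.0
-23.4 24.1 -14.7 0.0
-23.4 24.1 -14.7 0.0
-23.4 24.1 -14.7 0.0
-23.4 24.1 -14.7 0.0
-23.4 24.1 -14.7 0.0
-23.4 24.1 -14.7 0.0
-23.4 24.1 -14.7 0.0
-23.4 24.1 -14.7 0.0
-23.4 24.1 -14.7 0.0
-23.4 24.1 -14.7 0.0
-23.4 24.1 -14.7 0.0
```

>>> {"api": "arm_command", "payload": {
  "series": "-23.4 24 -14.7 0 0;-23.4 24 -14.7 0 0;-23.4 24 -14.7 0 0;-23.4 24 -14.7 0 0;-23.4 24 -14.7 0 0;-23.4 24 -14.7 0 0;-23.4 24 -14.7 0 0;-23.4 24 -14.7 0 0;-23.4 24 -14.7 0 0;-23.4 24 -14.7 0 0"
}}

```text
time_s: 8.18
tool_pos: [0.5693, -0.6283, 0.3022]
tool_rot: [167.4, -28.2, 79.8]
force: [-0.5, -0.8, -1.1]
grip_width: 0.0871
grasp_force: 0.0
```

```bash
python3 -c "
from h import *
show(); p=st()[0]; plan([p+np.array([.2,-.36,0])],.0)"
```

```text
t 8.18 p [ 0.5693 -0.6283  0.3022] rpy [167.45 -28.23  79.78] tilt 30.68 az 54.57 xz 0.473 
q [ 58.5  64.4 -10.1   6.4 -22.7 117.6  30.7] F [-0.5  -0.77 -1.1 ] w 0.0871 0.0
-25.5 26.1 -8.2 0.0
-25.5 26.1 -8.2 0.0
-25.5 26.1 -8.2 0.0
-25.5 26.1 -8.2 0.0
-25.5 26.1 -8.2 0.0
-25.5 26.1 -8.2 0.0
-25.5 26.1 -8.2 0.0
-25.5 26.1 -8.2 0.0
-25.5 26.1 -8.2 0.0
-25.5 26.1 -8.2 0.0
-25.5 26.1 -8.2 0.0
```

```bash
python3 -c "
from h import *
p=st()[0]; plan([p+np.array([.2,-.36,0.12])],.0)" | tail -1
```

```text
-18.7 25.9 -16.1 0.0
```

>>> {"api": "arm_command", "payload": {
  "series": "-25 25 -10 0 0;-25 25 -10 0 0;-25 25 -10 0 0;-25 25 -10 0 0;-25 25 -10 0 0;-25 25 -10 0 0;-25 25 -10 0 0;-25 25 -10 0 0"
}}

```text
time_s: 8.85
tool_pos: [0.589, -0.7076, 0.2572]
tool_rot: [160.2, -23.2, 77.9]
force: [-0.3, 0.1, 0.6]
grip_width: 0.0871
grasp_force: 0.0
```

```bash
python3 -c "
from h import *
show(); p=st()[0]; plan([p+np.array([.2,-.36,0.12])],.0)" | tail -3
```

```text
-19.8 27.8 -10.6 0.0
-19.8 27.8 -10.6 0.0
-19.8 27.8 -10.6 0.0
```

>>> {"api": "arm_command", "payload": {
  "series": "-20 28 -12 0 0;-20 28 -12 0 0;-20 28 -12 0 0;-20 28 -12 0 0;-20 28 -12 0 0;-20 28 -12 0 0;-20 28 -12 0 0;-20 28 -12 0 0;-20 28 -12 0 0;-20 28 -12 0 0"
}}

```text
time_s: 9.68
tool_pos: [0.6089, -0.7875, 0.3085]
tool_rot: [149.0, -15.7, 74.1]
force: [0.7, 0.1, -0.3]
grip_width: 0.0866
grasp_force: 0.0
```

```bash
python3 -c "
from h import *
show(); p=st()[0]; plan([p+np.array([.2,-.36,0.12])],.0)" | (head -2;tail -1)
```

```text
t 9.68 p [ 0.6089 -0.7875  0.3085] rpy [149.   -15.67  74.08] tilt 34.38 az 8.29 xz 0.2701 
q [ 60.8  67.8  57.4   3.3 -89.1  97.2  35.4] F [ 0.67  0.11 -0.26] w 0.0866 0.0
```

```bash
python3 -c "
from h import *
plan([(.4,-.72,.36),(.2,-.8,.36)],.0)"
```

```text
3.5 -27.3 -25.6 0.0
3.5 -27.3 -25.6 0.0
3.5 -27.3 -25.6 0.0
3.5 -27.3 -25.6 0.0
3.5 -27.3 -25.6 0.0
3.5 -27.3 -25.6 0.0
-21.1 -21.3 -19.7 0.0
-21.1 -21.3 -19.7 0.0
-21.1 -21.3 -19.7 0.0
-21.1 -21.3 -19.7 0.0
-21.1 -21.3 -19.7 0.0
-21.1 -21.3 -19.7 0.0
```

>>> {"api": "arm_command", "payload": {
  "series": "3.5 -27 -25.6 0 0;3.5 -27 -25.6 0 0;3.5 -27 -25.6 0 0;3.5 -27 -25.6 0 0;3.5 -27 -25.6 0 0;3.5 -27 -25.6 0 0;-21 -21 -19.7 0 0;-21 -21 -19.7 0 0;-21 -21 -19.7 0 0;-21 -21 -19.7 0 0;-21 -21 -19.7 0 0;-21 -21 -19.7 0 0"
}}

```text
time_s: 10.68
tool_pos: [0.2294, -0.8141, 0.3593]
tool_rot: [149.2, -15.3, 73.9]
force: [0.6, -0.7, 0.1]
grip_width: 0.087
grasp_force: 0.0
```

```bash
python3 -c "
from h import *
show(); p=st()[0]; plan([p+np.array([0,-.36,0.0])],.0)" | head -3
```

```text
t 10.68 p [ 0.2294 -0.8141  0.3593] rpy [149.16 -15.32  73.94] tilt 34.09 az 7.8 xz 0.2642 
q [ 68.9  53.7  60.9  35.3 -82.  112.4  68.5] F [ 0.61 -0.75  0.13] w 0.087 0.0
-33.4 13.2 -2.7 0.0
```

>>> {"api": "arm_command", "payload": {
  "series": "-33 13 -6 0 0;-33 13 -6 0 0;-33 13 -6 0 0;-33 13 -6 0 0;-33 13 -6 0 0;-33 13 -6 0 0;-33 13 -6 0 0;-33 13 -6 0 0"
}}

```text
time_s: 11.35
tool_pos: [0.2109, -0.9307, 0.3254]
tool_rot: [145.5, -9.5, 70.1]
force: [-0.2, 0.5, -0.1]
grip_width: 0.087
grasp_force: 0.0
```

```bash
python3 -c "
from h import *
show(); p=st()[0]; plan([p+np.array([0,-.36,0.1])],.0)" | head -3
```

```text
t 11.35 p [ 0.2109 -0.9307  0.3254] rpy [145.48  -9.46  70.05] tilt 35.63 az -6.5 xz 0.1644 
q [ 87.3  66.9  53.7   3.3 -89.1 103.4  56. ] F [-0.22  0.51 -0.12] w 0.087 0.0
-31.7 18.9 -5.8 0.0
```

>>> {"api": "arm_command", "payload": {
  "series": "-33 12 -3 0 0;-33 12 -3 0 0;-33 10 0 0 0;-33 10 0 0 0"
}}

```text
time_s: 11.68
tool_pos: [0.1948, -0.9771, 0.3013]
tool_rot: [142.8, -5.7, 67.4]
force: [0.5, -0.5, 0.1]
grip_width: 0.0871
grasp_force: 0.0
```

```bash
python3 -c "
from h import *
show(); p=st()[0]; plan([p+np.array([0,-.36,0.])],.0)" | head -3
```

```text
t 11.68 p [ 0.1948 -0.9771  0.3013] rpy [142.83  -5.74  67.37] tilt 37.55 az -15.12 xz 0.1 
q [ 88.5  68.9  53.5   3.3 -89.1  97.   58.2] F [ 0.51 -0.53  0.13] w 0.0871 0.0
-33.1 13.0 5.7 0.0
```

Tilt is now 37.5° at azimuth −15°. Azimuth is close enough, and I need 2.5° less tilt, so I'll come back in front and push inward at the near limit.

```bash
python3 -c "
from h import *
plan([(.3,-.65,.4),(.44,-.25,.4)],-.16,40)" | cat
```

```text
39.0 1.8 -7.6 -0.008
38.9 2.1 -7.6 -0.008
38.9 2.4 -7.6 -0.008
38.9 2.7 -7.6 -0.008
38.9 3.0 -7.6 -0.008
38.9 3.3 -7.6 -0.008
38.8 3.6 -7.6 -0.008
38.8 3.9 -7.6 -0.008
38.8 4.2 -7.6 -0.008
38.5 -1.3 1.7 -0.008
38.5 -1.0 1.7 -0.008
38.5 -0.7 1.7 -0.008
38.5 -0.4 1.7 -0.008
38.5 -0.1 1.7 -0.008
38.5 0.2 1.7 -0.008
38.5 0.5 1.7 -0.008
38.5 0.8 1.7 -0.008
38.5 1.1 1.7 -0.008
38.5 1.4 1.7 -0.008
38.4 1.7 1.7 -0.008
```

>>> {"api": "arm_command", "payload": {
  "series": "39 2 -7.6 -.008 0;39 2 -7.6 -.008 0;39 2 -7.6 -.008 0;39 3 -7.6 -.008 0;39 3 -7.6 -.008 0;39 3 -7.6 -.008 0;39 4 -7.6 -.008 0;39 4 -7.6 -.008 0;39 4 -7.6 -.008 0;38 -1 1.7 -.008 0;38 -1 1.7 -.008 0;38 -1 1.7 -.008 0;38 0 1.7 -.008 0;38 0 1.7 -.008 0;38 0 1.7 -.008 0;38 0 1.7 -.008 0;38 1 1.7 -.008 0;38 1 1.7 -.008 0;38 1 1.7 -.008 0;38 1 1.7 -.008 0"
}}

```text
time_s: 13.35
tool_pos: [0.4021, -0.3935, 0.3997]
tool_rot: [142.5, -0.8, 73.4]
force: [-1.3, -0.5, 0.8]
grip_width: 0.0867
grasp_force: 0.0
```

```bash
python3 -c "
from h import *
show(); p=st()[0]; plan([(.28,-.07,.4)],.0)" | cat
```

```text
t 13.35 p [ 0.4021 -0.3935  0.3997] rpy [142.5   -0.8   73.37] tilt 37.5 az -15.58 xz 0.014 
q [ 44.1 -17.3   9.8 107.4 -22.4  61.   43.3] F [-1.32 -0.49  0.81] w 0.0867 0.0
27.5 -16.8 -12.5 0.0
27.5 -16.8 -12.5 0.0
27.5 -16.8 -12.5 0.0
27.5 -16.8 -12.5 0.0
27.5 -16.8 -12.5 0.0
27.5 -16.8 -12.5 0.0
27.5 -16.8 -12.5 0.0
27.5 -16.8 -12.5 0.0
27.5 -16.8 -12.5 0.0
27.5 -16.8 -12.5 0.0
```

>>> {"api": "arm_command", "payload": {
  "series": "27.5 -17 -12.5 0 0;27.5 -17 -12.5 0 0;27.5 -17 -12.5 0 0;27.5 -17 -12.5 0 0;27.5 -17 -12.5 0 0;27.5 -17 -12.5 0 0;27.5 -17 -12.5 0 0"
}}

```text
time_s: 13.93
tool_pos: [0.4054, -0.3505, 0.3691]
tool_rot: [144.9, -4.4, 74.9]
force: [0.4, 2.2, 0.4]
grip_width: 0.0871
grasp_force: 0.0
```

```bash
python3 -c "
from h import *
show(); p=st()[0]; plan([p+np.array([-.2,.046,.0])],.0)" | cat
```

```text
t 13.93 p [ 0.4054 -0.3505  0.3691] rpy [144.94  -4.42  74.91] tilt 35.3 az -8.83 xz 0.077 
q [ 67.1 -17.3  -9.8 110.  -31.6  65.1  48.6] F [0.36 2.17 0.44] w 0.0871 0.0
-1.3 -27.9 -19.7 0.0
-1.3 -27.9 -19.7 0.0
-1.3 -27.9 -19.7 0.0
-1.3 -27.9 -19.7 0.0
-1.3 -27.9 -19.7 0.0
-1.3 -27.9 -19.7 0.0
```

Tilt is now 35.3° at azimuth −8.8°, and a turn of about −0.13 will level tool x. That works, because the pads will align the scraper on closing. Next, the pre-grasp.

```bash
python3 -c "
from h import *
plan([(.46,-.326,.125)],-.133,34)" | cat
```

```text
2.4 -12.9 28.5 -0.0166
2.6 -12.9 28.5 -0.0166
2.8 -12.9 28.5 -0.0166
3.0 -12.8 28.5 -0.0166
3.2 -12.8 28.5 -0.0166
3.4 -12.7 28.5 -0.0166
3.6 -12.6 28.5 -0.0166
3.9 -12.6 28.5 -0.0166
```

>>> {"api": "arm_command", "payload": {
  "series": "2.5 -13 28.5 -.0166 110;2.5 -13 28.5 -.0166 110;3 -13 28.5 -.0166 110;3 -13 28.5 -.0166 110;3 -13 28.5 -.0166 110;3.5 -12.6 28.5 -.0166 110;3.5 -12.6 28.5 -.0166 110;4 -12.6 28.5 -.0166 110;0 0 0 0 110;0 0 0 0 110"
}}

```text
time_s: 14.77
tool_pos: [0.4538, -0.3302, 0.1213]
tool_rot: [145.2, 0.0, 80.4]
force: [0.0, -0.0, 0.2]
grip_width: 0.0498
grasp_force: 0.0
```

```bash
python3 -c "
from h import *
show(); plan([(.518,-.3345,.0415)],.0,20)
cv2.imwrite('pics/pre.png',np.hstack([cv2.resize(cams.read_camera('side')[230:384,200:400],None,fx=2,fy=2),cv2.resize(cams.read_camera('top')[130:284,270:470],None,fx=2,fy=2)]))" | cat
```

```text
t 14.77 p [ 0.4538 -0.3302  0.1213] rpy [1.4522e+02 3.0000e-02 8.0440e+01] tilt 34.78 az -9.61 xz -0.0006 
q [ 63.   -4.3 -16.2 128.8 -41.4  33.2  67.8] F [ 0.   -0.    0.15] w 0.0498 0.0
1.1 1.2 17.0 0.0
1.1 1.2 17.0 0.0
1.1 1.2 17.0 0.0
1.1 1.2 17.0 0.0
1.1 1.2 17.0 0.0
1.1 1.2 17.0 0.0
```

View pics/pre.png

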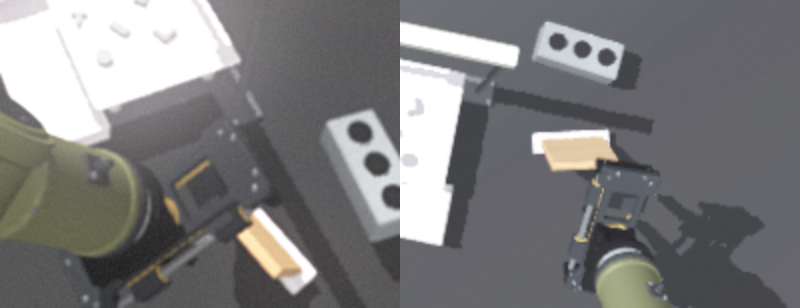

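The picture shows the tilted gripper just behind the scraper handle; its sideways offset in the top view fits parallax. The long side of the gripper body lies along the closing line. Now I'll descend along the tool.

>>> {"api": "arm_command", "payload": {
  "series": "1 1.2 17 0 110;1 1.2 17 0 110;1 1.2 17 0 110;1 1.2 17 0 110;1 1.2 17 0 110;1 1.2 17 0 110;0 0 0 0 110"
}}

```text
time_s: 15.45
tool_pos: [0.5202, -0.337, 0.0434]
tool_rot: [145.0, 0.2, 80.4]
force: [-0.4, 1.5, 0.8]
grip_width: 0.0492
grasp_force: 0.0
```

```bash
python3 -c "
from h import *
show()
a,b=cams.read_camera('side'),cams.read_camera('top')
cv2.imwrite('pics/g.png',np.hstack([cv2.resize(a[290:384,270:390],None,fx=3.3,fy=3.3),cv2.resize(b[160:254,320:440],None,fx=3.3,fy=3.3)]))" | cat
```

```text
t 15.45 p [ 0.5202 -0.337   0.0434] rpy [145.02   0.15  80.43] tilt 34.98 az -9.79 xz -0.0027 
q [ 59.3  10.  -19.7 125.8 -45.5  19.6  71.2] F [-0.4   1.54  0.83] w 0.0492 0.0
```

View pics/g.png

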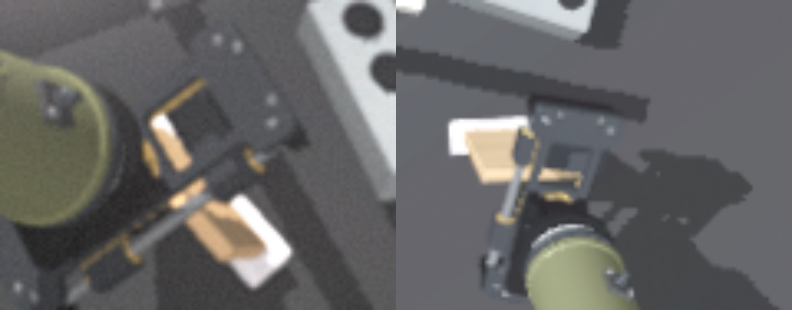

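The handle shows on both sides of the gripper with no contact force, so it's straddled. Closing.

>>> {"api": "arm_command", "payload": {
  "series": "0 0 0 0 160;0 0 0 0 190;0 0 0 0 210;0 0 0 0 255;0 0 0 0 255;0 0 0 0 255;0 0 0 0 255;0 0 0 0 255",
  "squeeze": 55
}}

```text
time_s: 16.22
tool_pos: [0.5206, -0.3376, 0.0448]
tool_rot: [144.9, 0.3, 80.4]
force: [3.1, -0.0, 3.0]
grip_width: 0.0124
grasp_force: 52.4
```

```bash
python3 -c "
from h import *
show(); p=st()[0]; plan([p+np.array([0,0,.15])],.0,25)
print(telemetry.get_obs()['wrist_torque'])" | cat
```

```text
t 16.22 p [ 0.5206 -0.3376  0.0448] rpy [144.9    0.33  80.44] tilt 35.1 az -10.03 xz -0.0057 
q [ 59.3   9.9 -19.7 125.9 -45.5  19.5  71.3] F [ 3.11 -0.03  2.95] w 0.0124 52.4
-0.1 14.4 -20.5 0.0
-0.1 14.4 -20.5 0.0
-0.1 14.4 -20.5 0.0
-0.1 14.4 -20.5 0.0
-0.1 14.4 -20.5 0.0
-0.1 14.4 -20.5 0.0
[-0.37727702 -0.28789683  0.19029672]
```

Gripped: width 12.4 mm at 52 N, with the sole at TCP z minus 44.8 mm. Lifting.

>>> {"api": "arm_command", "payload": {
  "series": "0 8 -11 0 255;0 14.4 -20.5 0 255;0 14.4 -20.5 0 255;0 14.4 -20.5 0 255;0 14.4 -20.5 0 255;0 14.4 -20.5 0 255;0 0 0 0 255;0 0 0 0 255"
}}

```text
time_s: 16.88
tool_pos: [0.5192, -0.3361, 0.1817]
tool_rot: [145.1, 0.2, 80.5]
force: [-0.9, -0.6, -2.4]
grip_width: 0.0115
grasp_force: 54.8
```

```bash
cat >> h.py <<'E'
YAW=np.radians(-13.); O=np.array([.562,-.0525]); X=np.array([np.cos(YAW),np.sin(YAW)]); Y=np.array([-X[1],X[0]])
def tcp(sx,sy,z):  # TCP for scraper origin at stand (sx,sy) mm, sole height z m
    a=np.radians(-10); lat=.003*np.array([-np.sin(a),np.cos(a)])
    w=O+sx/1000*X+sy/1000*Y-.0202*np.array([np.cos(a),np.sin(a)])-lat
    return np.r_[w,z+.0448]
def where():
    p=st()[0]; a=np.radians(-10); w=p[:2]+.0202*np.array([np.cos(a),np.sin(a)])+.003*np.array([-np.sin(a),np.cos(a)])-O
    print("stand xy mm",(w@X*1000).round(1),(w@Y*1000).round(1),"sole z",((p[2]-.0448)*1000).round(1))
E
python3 -c "
from h import *
show();where(); print(telemetry.get_obs()['wrist_torque'])
plan([tcp(-20,0,.14),tcp(36,0,.11)],.0,36)
a,b=cams.read_camera('side'),cams.read_camera('top')
cv2.imwrite('pics/lift.png',np.hstack([cv2.resize(a[200:384,200:400],None,fx=2,fy=2),cv2.resize(b[130:314,270:470],None,fx=2,fy=2)]))" | cat
```

```text
t 16.88 p [ 0.5192 -0.3361  0.1817] rpy [145.1    0.21  80.45] tilt 34.9 az -9.85 xz -0.0037 
q [ 57.1  -2.7 -16.2 119.6 -31.2  36.2  52.3] F [-0.87 -0.55 -2.41] w 0.0115 54.8
stand xy mm 42.1 -281.9 sole z 136.9
[0.12072672 1.25316818 0.04497142]
31.7 -3.8 -3.2 0.0
31.7 -3.8 -3.2 0.0
31.7 -3.8 -3.2 0.0
31.7 -3.8 -3.2 0.0
31.7 -3.8 -3.2 0.0
31.7 -3.8 -3.2 0.0
31.7 -3.8 -3.2 0.0
31.7 -3.8 -3.2 0.0
31.7 -3.8 -3.2 0.0
-1.6 14.3 28.3 0.0
-1.6 14.3 28.3 0.0
```

View pics/lift.png

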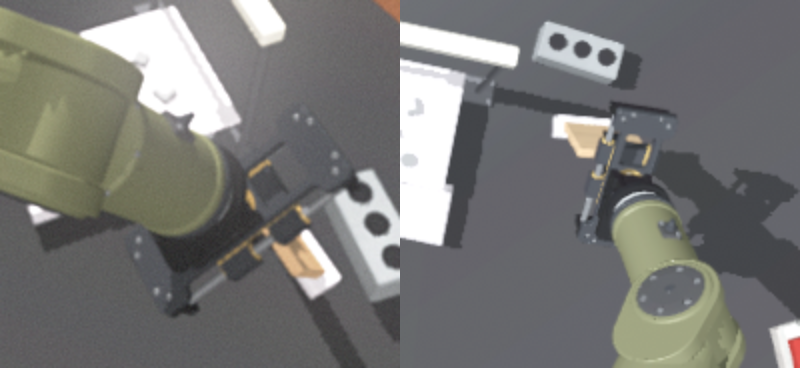

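The scraper is held level and aligned with the gripper. I'll route it toward the robot first, then over the plate, staying clear of the light bar.

```bash
python3 -c "
from h import *
plan([tcp(-45,-230,.13),tcp(-45,0,.12),tcp(-10,0,.115)],.0,39)" | cat
```

```text
18.7 -23.3 -14.6 0.0
18.7 -23.3 -14.6 0.0
18.7 -23.3 -14.6 0.0
38.3 1.0 2.7 0.0
38.3 1.0 2.7 0.0
38.3 1.0 2.7 0.0
38.3 1.0 2.7 0.0
38.3 1.0 2.7 0.0
38.3 1.0 2.7 0.0
-2.1 25.9 24.0 0.0
```

>>> {"api": "arm_command", "payload": {
  "series": "14 -17.5 -11 0 255;14 -17.5 -11 0 255;14 -17.5 -11 0 255;14 -17.5 -11 0 255;29 1 2 0 255;29 1 2 0 255;29 1 2 0 255;29 1 2 0 255;29 1 2 0 255;29 1 2 0 255;29 1 2 0 255;29 1 2 0 255;0 0 0 0 255"
}}

```text
time_s: 18.07
tool_pos: [0.5223, -0.0538, 0.1523]
tool_rot: [146.2, -0.3, 81.3]
force: [0.8, 0.1, -2.8]
grip_width: 0.0115
grasp_force: 54.8
```

```bash
python3 -c "
from h import *
show();where(); print(telemetry.get_obs()['wrist_torque'])
plan([tcp(30,0,.104)],.0,20);print()
" | cat
```

```text
t 18.07 p [ 0.5223 -0.0538  0.1523] rpy [146.22  -0.31  81.28] tilt 33.78 az -8.25 xz 0.0055 
q [ 23.9 -16.9 -21.  133.8  -5.1  28.4  -3.2] F [ 0.84  0.1  -2.79] w 0.0115 54.8
stand xy mm -18.4 -6.2 sole z 107.5
[ 0.011129    1.0975963  -0.00534006]
0.8 12.8 10.0 0.0
0.8 12.8 10.0 0.0
0.8 12.8 10.0 0.0
```

Near the inner limit the tilt slipped to 33.8°. Before stroking I need to know whether 35° is feasible along the whole stroke, so I'll fit a kinematic model to the logged joint and pose pairs.

```bash
cat > kin.py <<'E'
from h import *
from scipy.optimize import least_squares
import itertools
LOG=[([-69.609,18.434,-4.015,83.168,1.295,78.538,-3.263],[.21777,.61193,.22158],[-179.906,.006,160.414]),
([-71.97,65.1076,1.5955,9.8667,-1.6552,104.987,-1.751],[.3114,.86615,.21106],[179.962,-.1526,159.977]),
([-73.055,69.854,18.489,3.7136,-17.441,101.872,-.6663],[.31934,.90621,.19316],[175.244,.578,160.974]),
([-83.42,64.759,52.833,25.768,-48.403,84.116,7.561],[.33346,.95182,.17468],[165.604,.265,160.485]),
([-73.842,71.81,64.745,3.272,-63.403,79.584,.1455],[.36245,1.0402,.22476],[152.815,.463,160.761]),
([-108.3,15.6,70.1,82.7,-33.9,62.,13.8],[.4521,.6401,.418],[146.7,-11.99,142.22]),
([-72.3,-15.9,60.9,88.2,-16.2,81.1,8.7],[.5511,.1497,.4796],[155.93,-26.51,114.53]),
([-10.8,14.6,70.5,79.6,-43.8,115.,53.5],[.4548,-.233,.4492],[164.08,-31.49,98.38]),
([64.5,38.,-17.7,44.3,-19.4,117.6,31.6],[.4661,-.4737,.3896],[177.18,-34.08,80.14]),
([60.8,67.8,57.4,3.3,-89.1,97.2,35.4],[.6089,-.7875,.3085],[149.,-15.67,74.08]),
([44.1,-17.3,9.8,107.4,-22.4,61.,43.3],[.4021,-.3935,.3997],[142.5,-.8,73.37]),
([63.,-4.3,-16.2,128.8,-41.4,33.2,67.8],[.4538,-.3302,.1213],[145.22,.03,80.44]),
([59.3,9.9,-19.7,125.9,-45.5,19.5,71.3],[.5206,-.3376,.0448],[144.9,.33,80.44]),
([57.1,-2.7,-16.2,119.6,-31.2,36.2,52.3],[.5192,-.3361,.1817],[145.1,.21,80.45]),
([23.9,-16.9,-21.,133.8,-5.1,28.4,-3.2],[.5223,-.0538,.1523],[146.22,-.31,81.28])]
def fk(q,par,s):
    q=np.radians(q); z=lambda a:R.from_euler("z",a).as_matrix(); y=lambda a:R.from_euler("y",a).as_matrix()
    d1,x2,z2,x4,z4,x6,z6,zt,o7=par; M=z(s[0]*q[0]); p=np.array([0,0,d1]); M=M@y(q[1])
    M=M@z(s[1]*q[2]); p=p+M@[x2,0,z2]; M=M@y(q[3]); p=p+M@[x4,0,0]
    M=M@z(s[2]*q[4]); p=p+M@[0,0,z4]; M=M@y(q[5]); p=p+M@[x6,0,zt]; M=M@z(s[3]*q[6]+o7)
    return p,M
def fit():
    best=None
    for s in itertools.product([-1,1],repeat=4):
        f=lambda v:np.concatenate([np.r_[(a:=fk(q,v,s))[0]-p,.3*(R.from_matrix(a[1]).inv()*R.from_euler("xyz",r,degrees=True)).as_rotvec()] for q,p,r in LOG])
        for o in(0,1.57,3.14,-1.57):
            g=least_squares(f,[.3,0,.35,0,.35,0,0,.3,o])
            if best is None or g.cost<best[0].cost: best=(g,s)
    return best[0].x,best[1],best[0]
E
python3 -c "
from kin import *
v,s,g=fit(); print(v.round(4),s,g.cost); print((g.fun.reshape(-1,6)*1000).round(1))
np.savez('k.npz',v=v,s=s)"
```

```text
[ 2.4520e-01  4.8000e-03  4.5660e-01  1.1200e-02  5.1100e-01 -1.1900e-02
 -5.0874e+00  3.4250e-01  1.5708e+00] (-1, -1, -1, -1) 0.0024890508770975075
[[-23.2  17.1  -0.5  -0.   -0.    0. ]
 [-23.2  12.6   1.2  -0.    0.    0. ]
 [-19.3   8.9   0.7   0.   -0.    0. ]
 [ -9.1  -3.4   1.1  -0.    0.    0. ]
 [ -8.8  -7.3   4.6   0.   -0.    0. ]
 [-12.8  -8.7  -2.7  -0.4   0.1  -0. ]
 [ -6.5   9.    2.   -0.1  -0.3   0.3]
 [  5.8  -6.8 -10.7  -0.2   0.2  -0.3]
 [ 29.2  -2.2  -5.8  -0.    0.    0.3]
 [ -4.3  -1.9  -0.7  -0.2  -0.1  -0. ]
 [ 12.8   8.4   2.1  -0.1  -0.1   0.2]
 [  7.    6.7   1.1   0.1   0.1  -0.1]
 [  1.9  12.2   1.3  -0.3  -0.1  -0.1]
 [  8.1  10.    1.1  -0.2  -0.1  -0.1]
 [  2.9  24.    5.1   0.2   0.2  -0.3]]
```

```bash
sed -i 's/d1,x2,z2,x4,z4,x6,z6,zt,o7=par/d1,x2,z2,x4,z4,x6,zt,o7,y1,y2,y4,y6,x1=par/; s/M=M@y(q\[1\])$/M=M@y(q[1]); p=p+M@[x1,y1,0]/; s/\[x2,0,z2\]/[x2,y2,z2]/; s/\[x4,0,0\]/[x4,y4,0]/; s/\[x6,0,zt\]/[x6,y6,zt]/; s/\[.3,0,.35,0,.35,0,0,.3,o\]/[.25,0,.45,0,.5,0,.34,o,0,0,0,0,0]/' kin.py
cat >> kin.py <<'E'
LO=np.array([-163.93,-17.29,-79.2,3.27,-89.18,5.43,-154.24]); HI=np.array([163.93,119.83,71.16,140.29,269.18,117.66,154.24])
def ik(p,Rm,q0,v,s):
    f=lambda q:np.r_[(a:=fk(q,v,s))[0]-p,.3*R.from_matrix(a[1].T@Rm).as_rotvec(),1e-6*(q-q0)]
    g=least_squares(f,np.clip(q0,LO+.1,HI-.1),bounds=(LO,HI)); return g.x,np.abs(g.fun[:6]).max()
def rot(t,az):
    return R.from_euler("xyz",[180-t,0,90+az],degrees=True).as_matrix()
E
python3 -c "
from kin import *
v,s,g=fit(); print(v.round(4),s,g.cost); print((g.fun.reshape(-1,6)[:,:3]*1000).round(1))
np.savez('k.npz',v=v,s=s)
q=np.array(LOG[-1][0])
for q0 in (q,np.array([10,10,0,120,0,20,0.]),np.array([-20,10,30,120,0,20,0.])):
  for sx in (68,30,0,-30,-60,-80,-100):
    x,e=ik(tcp(sx,0,.046),rot(35,-9),q0,v,s); print(sx,x.round(1),(e*1000).round(2)); q0=x
"
```

```text
[ 2.4910e-01  5.0000e-04  4.6810e-01 -3.0000e-04  5.1290e-01 -1.0000e-04
  3.6870e-01  1.5708e+00 -1.5600e-02 -1.1324e+00  1.1218e+00 -4.0000e-04
 -4.0000e-04] (-1, -1, -1, -1) 2.3532793106649057e-06
[[ 0.   0.1  0.1]
 [ 0.   0.1 -0.2]
 [ 0.1  0.1 -0.2]
 [ 0.2  0.1 -0. ]
 [ 0.2  0.1 -0.1]
 [-0.2  0.1 -0.7]
 [-0.1  0.1 -0.2]
 [-0.2 -0.6  0.1]
 [ 0.3  0.4  0.5]
 [ 0.3  0.6  0.2]
 [-0.1  0.3  0.3]
 [ 0.1 -0.3  0.3]
 [-0.4 -0.  -0.7]
 [-0.2  0.2 -0.2]
 [ 0.1 -0.2  0.6]]
68 [ 24.1   1.1 -22.9 128.3  17.1  16.7 -22.6] 0.0
30 [ 27.8  -3.9 -27.  132.7  11.3  16.5 -18.6] 0.0
0 [ 25.6  -8.3 -25.3 136.2   6.9  16.8 -15.6] 0.0
-30 [ 22.9 -12.8 -23.5 139.7   3.3  17.6 -13.5] 0.0
-60 [ 35.6 -17.3 -35.2 140.3 -11.   21.3  -1.3] 9.0
-80 [ 25.5 -17.3 -27.2 140.3  -2.7  24.3  -9.8] 18.18
-100 [ 17.3 -17.3 -21.1 140.3   3.6  27.1 -16.6] 27.02
68 [  4.3   0.4  -3.2 128.9  16.1  16.6 -21.9] 0.0
30 [  6.4  -4.3  -6.4 133.4  16.4  16.9 -23.4] 0.0
0 [  6.2  -8.3  -7.1 136.8  16.1  17.5 -24.1] 0.0
-30 [  5.7 -12.6  -7.8 140.2  15.4  18.5 -24.6] 0.0
-60 [ 35.6 -17.3 -35.2 140.3 -11.   21.3  -1.3] 9.0
-80 [ 25.5 -17.3 -27.2 140.3  -2.7  24.3  -9.8] 18.18
-100 [ 17.3 -17.3 -21.1 140.3   3.6  27.1 -16.6] 27.02
68 [-24.7  -0.7  25.9 129.9  16.6  16.6 -22.2] 0.0
30 [-20.9  -5.7  20.2 134.2  24.2  17.8 -30.1] 0.0
0 [-19.3  -9.8  17.1 137.6  28.1  19.2 -34.6] 0.0
-30 [  3.1 -12.6  -5.4 140.3  17.1  18.6 -26.1] 0.0
-60 [ 35.6 -17.3 -35.2 140.3 -11.   21.3  -1.3] 9.0
-80 [ 25.5 -17.3 -27.2 140.3  -2.7  24.3  -9.8] 18.18
-100 [ 17.3 -17.3 -21.1 140.3   3.6  27.1 -16.6] 27.02
```

The model fits to under 1 mm. It shows a 35° tilt directly along the stroke can't reach the near edge because q4 is at its limit. But the tool may also be rotated within the board's plane by an angle β, with tilt above 35° and the turn about z keeping the pads on the faces. I'll check which β makes the whole stroke feasible.

```bash
cat >> kin.py <<'E'
def brot(beta,yaw):  # tool orientation gripping a scraper of this yaw, swung beta deg in board plane (+: tool z towards block +y)
    a,b,t=np.radians([yaw,beta,35]); Z=R.from_euler("z",a).as_matrix()
    dn=Z@[np.sin(t),0,-np.cos(t)]; n=Z@[np.cos(t),0,np.sin(t)]; lat=Z@[0,1,0]
    z=np.cos(b)*dn+np.sin(b)*lat; return np.c_[np.cross(n,z),n,z]
def btcp(wx,wy,sole,beta,yaw,g=50):
    Z=R.from_euler("z",yaw,degrees=True).as_matrix(); M=brot(beta,yaw); dn=brot(0,yaw)[:,2]
    return np.array([wx,wy,sole+.016])-dn*g/1000+.019*M[:,2],M
E
python3 -c "
from kin import *
d=np.load('k.npz');v,s=d['v'],d['s']
rng=np.random.default_rng(0)
for yaw in (-13,):
 for b in (-30,-25,-20,-15,15,20,25,30):
  out=[]; M=brot(b,yaw); T=np.degrees(np.arccos(-M[2,2])); az=np.degrees(np.arctan2(M[1,2],M[0,2]))
  for q0 in ([10,10,0,120,0,20,0.],[40,0,-30,125,-20,20,40],[-40,0,30,125,20,20,-40]):
   q0=np.array(q0,float); E=[]
   for sx in (68,0,-40,-72):
    w=O+sx/1000*X; p,M=btcp(*w,.046,b,yaw); q0,e=ik(p,M,q0,v,s); E.append(round(e*1000,1))
   p,M=btcp(.536,-.335,0,b,yaw); qd,ed=ik(p,M,q0,v,s)
   p,M=btcp(.45,-.33,.12,b,yaw); qd,el=ik(p,M,qd,v,s)
   out.append((E,round(ed*1000,1),round(el*1000,1),q0.round(0).tolist()))
  print(b,'T',T.round(1),'az',az.round(1)); [print('   ',o) for o in out]
"
```

```text
-30 T 44.8 az -58.2
    ([np.float64(0.0), np.float64(0.0), np.float64(0.0), np.float64(0.0)], np.float64(0.0), np.float64(0.0), [-21.0, 3.0, -11.0, 133.0, 55.0, 60.0, -91.0])
    ([np.float64(0.0), np.float64(0.0), np.float64(0.0), np.float64(0.0)], np.float64(0.0), np.float64(0.0), [-3.0, 4.0, -29.0, 132.0, 56.0, 61.0, -91.0])
    ([np.float64(0.0), np.float64(0.0), np.float64(0.0), np.float64(0.0)], np.float64(0.0), np.float64(0.0), [-64.0, 2.0, 32.0, 134.0, 54.0, 59.0, -90.0])
-25 T 42.1 az -52.1
    ([np.float64(0.0), np.float64(0.0), np.float64(0.0), np.float64(0.0)], np.float64(0.0), np.float64(0.0), [-17.0, -2.0, -13.0, 135.0, 54.0, 54.0, -87.0])
    ([np.float64(0.0), np.float64(0.0), np.float64(0.0), np.float64(0.0)], np.float64(0.0), np.float64(0.0), [3.0, -1.0, -33.0, 135.0, 54.0, 54.0, -87.0])
    ([np.float64(0.0), np.float64(0.0), np.float64(0.0), np.float64(0.0)], np.float64(0.0), np.float64(0.0), [-59.0, -3.0, 29.0, 137.0, 56.0, 56.0, -88.0])
-20 T 39.7 az -45.4
    ([np.float64(0.0), np.float64(0.0), np.float64(0.0), np.float64(0.0)], np.float64(0.0), np.float64(0.0
[... 2117 characters left out ...]
0), [91.0, -17.0, -62.0, 140.0, -75.0, 50.0, 76.0])
    ([np.float64(0.0), np.float64(0.0), np.float64(0.0), np.float64(7.0)], np.float64(0.0), np.float64(0.0), [91.0, -17.0, -62.0, 140.0, -75.0, 50.0, 76.0])
30 T 44.8 az 32.2
    ([np.float64(0.0), np.float64(0.0), np.float64(0.0), np.float64(1.5)], np.float64(0.0), np.float64(0.0), [106.0, -17.0, -72.0, 140.0, -79.0, 57.0, 84.0])
    ([np.float64(0.0), np.float64(0.0), np.float64(0.0), np.float64(1.5)], np.float64(0.0), np.float64(0.0), [106.0, -17.0, -72.0, 140.0, -79.0, 57.0, 84.0])
    ([np.float64(0.0), np.float64(0.0), np.float64(0.0), np.float64(1.5)], np.float64(0.0), np.float64(0.0), [106.0, -17.0, -72.0, 140.0, -79.0, 57.0, 84.0])
```

Negative β (−15 to −25) works for the whole stroke: tilt about 40°, azimuth about −46°. I'll set the scraper back on the desk, re-tilt the tool and regrasp.

```bash
python3 -c "
from h import *
plan([(.53,-.335,.15),(.53,-.335,.052)],0,36)" | cat
```

```text
-34.6 5.2 3.6 0.0
-34.6 5.2 3.6 0.0
-34.6 5.2 3.6 0.0
-34.6 5.2 3.6 0.0
-34.6 5.2 3.6 0.0
-34.6 5.2 3.6 0.0
-34.6 5.2 3.6 0.0
-34.6 5.2 3.6 0.0
-0.2 -18.2 27.2 0.0
-0.2 -18.2 27.2 0.0
-0.2 -18.2 27.2 0.0
```

>>> {"api": "arm_command", "payload": {
  "series": "-34.6 5.2 3.6 0 255;-34.6 5.2 3.6 0 255;-34.6 5.2 3.6 0 255;-34.6 5.2 3.6 0 255;-34.6 5.2 3.6 0 255;-34.6 5.2 3.6 0 255;-34.6 5.2 3.6 0 255;-34.6 5.2 3.6 0 255;0 -18 27 0 255;0 -18 27 0 255;0 -12 18 0 255;0 0 0 0 255;0 0 0 0 255"
}}

```text
time_s: 19.15
tool_pos: [0.5267, -0.3405, 0.063]
tool_rot: [146.3, -0.5, 80.7]
force: [0.2, 0.0, -2.4]
grip_width: 0.0119
grasp_force: 54.9
```

```bash
python3 -c "
from h import *
show(); p=st()[0]; plan([(p[0],p[1],.044)],0,5)" | cat
```

```text
t 19.15 p [ 0.5267 -0.3405  0.063 ] rpy [146.3   -0.45  80.69] tilt 33.7 az -8.64 xz 0.0079 
q [ 26.    8.   15.  124.3 -47.8  26.1  70.6] F [ 0.24  0.02 -2.4 ] w 0.0119 54.9
-0.0 -2.6 3.9 0.0
-0.0 -2.6 3.9 0.0
-0.0 -2.6 3.9 0.0
-0.0 -2.6 3.9 0.0
```

Lower 19 mm, then open gently and back off along the tool.

>>> {"api": "arm_command", "payload": {
  "series": "0 -2.6 3.9 0 255;0 -2.6 3.9 0 255;0 -2.6 3.9 0 255;0 -2.6 3.9 0 255;0 0 0 0 255;0 0 0 0 255"
}}

```text
time_s: 19.65
tool_pos: [0.529, -0.3417, 0.048]
tool_rot: [145.9, -0.3, 80.7]
force: [-0.8, -0.4, -2.4]
grip_width: 0.0115
grasp_force: 54.9
```

>>> {"api": "arm_command", "payload": {
  "series": "0 0 0 0 180;0 0 0 0 130;0 0 0 0 110;0 0 0 0 110;0 0 0 0 110;0 0 -20 0 110;0 0 -35 0 110;0 0 -35 0 110;0 0 -35 0 110;0 0 -35 0 110;0 0 -35 0 110"
}}

```text
time_s: 20.57
tool_pos: [0.42, -0.3248, 0.2113]
tool_rot: [145.9, -0.3, 80.7]
force: [-0.0, -0.4, 1.0]
grip_width: 0.0493
grasp_force: 0.0
```

```bash
python3 -c "
from kin import *
show(); plan([(.3,-.7,.4)],0,38)
d=np.load('k.npz')
for b in(-17,-20,-23,-26):
  for y in (-13,-10): M=brot(b,y); print(b,y,np.degrees(np.arccos(-M[2,2])).round(1),np.degrees(np.arctan2(M[1,2],M[0,2])).round(1))
" | cat
```

```text
t 20.57 p [ 0.42   -0.3248  0.2113] rpy [145.9   -0.26  80.71] tilt 34.1 az -8.9 xz 0.0046 
q [ 30.  -15.9  16.7 126.1 -23.2  44.   51.1] F [-0.04 -0.39  1.  ] w 0.0493 0.0
-32.4 4.9 -15.8 0.0
-32.4 4.9 -15.8 0.0
-32.4 4.9 -15.8 0.0
-32.4 4.9 -15.8 0.0
-32.4 4.9 -15.8 0.0
-32.4 4.9 -15.8 0.0
-32.4 4.9 -15.8 0.0
-32.4 4.9 -15.8 0.0
-32.4 4.9 -15.8 0.0
-32.4 4.9 -15.8 0.0
-32.4 4.9 -15.8 0.0
-32.4 4.9 -15.8 0.0
-17 -13 38.4 -41.1
-17 -10 38.4 -38.1
-20 -13 39.7 -45.4
-20 -10 39.7 -42.4
-23 -13 41.1 -49.5
-23 -10 41.1 -46.5
-26 -13 42.6 -53.4
-26 -10 42.6 -50.4
```

>>> {"api": "arm_command", "payload": {
  "series": "-32.4 5 -16 0 0;-32.4 5 -16 0 0;-32.4 5 -16 0 0;-32.4 5 -16 0 0;-32.4 5 -16 0 0;-32.4 5 -16 0 0;-32.4 5 -16 0 0;-32.4 5 -16 0 0;-32.4 5 -16 0 0;-32.4 5 -16 0 0;-32.4 5 -16 0 0;-32.4 5 -16 0 0"
}}

```text
time_s: 21.57
tool_pos: [0.3013, -0.7015, 0.401]
tool_rot: [145.9, -0.3, 80.8]
force: [0.2, -0.3, 1.6]
grip_width: 0.087
grasp_force: 0.0
```

```bash
python3 -c "
from h import *
show(); p=st()[0]; plan([p+np.array([-.05,-.36,0])],0,38)
c=cams.read_camera('side'),cams.read_camera('top')
cv2.imwrite('pics/scr2.png',np.hstack([cv2.resize(c[0][300:380,280:380],None,fx=4,fy=4,interpolation=2),cv2.resize(c[1][170:250,310:410],None,fx=4,fy=4,interpolation=2)]))" | head -3
```

```text
t 21.57 p [ 0.3013 -0.7015  0.401 ] rpy [145.93  -0.27  80.8 ] tilt 34.07 az -8.8 xz 0.0047 
q [ 52.   23.7  40.8  68.7 -48.8  87.2  80.2] F [ 0.22 -0.34  1.59] w 0.087 0.0
-36.3 0.8 0.3 0.0
```

View pics/scr2.png

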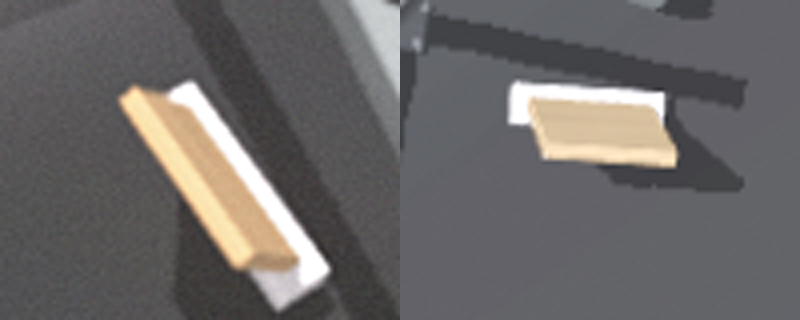

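The scraper stands upright, now turned to roughly −5°. Next I'll push outward around azimuth −100.

```bash
python3 -c "
from h import *
plan([(-.05,-.85,.38),(-.15,-1.2,.42)],0,38)
f=lambda P:[((x+.5)/4-.5+310,(y+.5)/4-.5+170) for x,y in P]
fs=lambda P:[((x+.5)/4-.5+280,(y+.5)/4-.5+300) for x,y in P]
T=f([(114,82),(263,92)]); S=fs([(192,83),(329,268)])
print(onz('top',T,.016),onz('side',S,.016)); print(tri(fs([(137,90),(246,262)][:1]+[(258,248)]),f([(143,146),(274,150)])))" | cat
```

```text
-20.0 -27.6 -16.2 0.0
-20.0 -27.6 -16.2 0.0
-20.0 -27.6 -16.2 0.0
-20.0 -27.6 -16.2 0.0
-20.0 -27.6 -16.2 0.0
-20.0 -27.6 -16.2 0.0
-20.0 -27.6 -16.2 0.0
-20.0 -27.6 -16.2 0.0
-20.0 -27.6 -16.2 0.0
-20.0 -27.6 -16.2 0.0
-36.2 -1.1 -5.6 0.0
-36.2 -1.1 -5.6 0.0
-36.2 -1.1 -5.6 0.0
-36.2 -1.1 -5.6 0.0
-36.2 -1.1 -5.6 0.0
-36.2 -1.1 -5.6 0.0
-36.2 -1.1 -5.6 0.0
-36.2 -1.1 -5.6 0.0
-36.2 -1.1 -5.6 0.0
-36.2 -1.1 -5.6 0.0
[[ 0.56823403 -0.27892473  0.016     ]
 [ 0.55839152 -0.39745011  0.016     ]] [[ 0.56523616 -0.28002357  0.016     ]
 [ 0.55567201 -0.39802648  0.016     ]]
[[ 0.5131669  -0.284581    0.07439118  0.00160582]
 [ 0.50741854 -0.38201306  0.07837823  0.00058936]]
```

>>> {"api": "arm_command", "payload": {
  "series": "-20 -27.6 -16 0 0;-20 -27.6 -16 0 0;-20 -27.6 -16 0 0;-20 -27.6 -16 0 0;-20 -27.6 -16 0 0;-20 -27.6 -16 0 0;-20 -27.6 -16 0 0;-20 -27.6 -16 0 0;-20 -27.6 -16 0 0;-20 -27.6 -16 0 0;-36 -1 -5.6 0 0;-36 -1 -5.6 0 0;-36 -1 -5.6 0 0;-36 -1 -5.6 0 0;-36 -1 -5.6 0 0;-36 -1 -5.6 0 0"
}}

```text
time_s: 23.0
tool_pos: [-0.0698, -0.928, 0.3532]
tool_rot: [145.0, 5.2, 76.6]
force: [26.9, -0.4, 17.8]
grip_width: 0.0869
grasp_force: 0.0
```

```bash
python3 -c "
from h import *
show(); p=st()[0]; plan([p+np.array([-.08,-.35,0.03])],0,38)" | head -3
```

```text
t 23.0 p [-0.0698 -0.928   0.3532] rpy [144.97   5.22  76.64] tilt 35.36 az -20.75 xz -0.0909 
q [104.6  65.1  53.3   3.4 -89.2 106.7  82.8] F [26.94 -0.45 17.81] w 0.0869 0.0
-36.0 0.1 0.4 0.0
```

>>> {"api": "arm_command", "payload": {
  "series": "0 0 0 0 0;0 0 0 0 0"
}}

```text
time_s: 23.17
tool_pos: [-0.0686, -0.9271, 0.3544]
tool_rot: [144.9, 5.2, 76.8]
force: [0.1, 0.9, 0.4]
grip_width: 0.0868
grasp_force: 0.0
```

```bash
python3 -c "
from h import *
show()" | head -3
```

```text
t 23.17 p [-0.0686 -0.9271  0.3544] rpy [144.9    5.16  76.75] tilt 35.43 az -20.54 xz -0.0899 
q [104.5  65.   53.1   3.4 -89.1 106.8  82.8] F [0.13 0.95 0.37] w 0.0868 0.0
```

That force was only a transient. Keep pushing.

>>> {"api": "arm_command", "payload": {
  "series": "-36 0 -2 0 0;-36 0 -2 0 0;-36 0 -2 0 0;-36 0 -2 0 0;-36 0 -2 0 0;-36 0 -2 0 0;-36 0 -2 0 0;-36 0 -2 0 0"
}}

```text
time_s: 23.83
tool_pos: [-0.0953, -1.012, 0.3343]
tool_rot: [142.2, 14.6, 69.9]
force: [-0.4, -0.0, -0.9]
grip_width: 0.0872
grasp_force: 0.0
```

```bash
python3 -c "
from h import *
show(); p=st()[0]; plan([p+np.array([-.08,-.35,0.03])],0,38)" | head -3
```

```text
t 23.83 p [-0.0953 -1.012   0.3343] rpy [142.16  14.62  69.86] tilt 40.17 az -38.14 xz -0.2524 
q [105.2  67.5  52.8   3.3 -89.1  93.4  84.8] F [-0.44 -0.04 -0.95] w 0.0872 0.0
-35.2 -0.2 7.6 0.0
```

```bash
cat >> kin.py <<'E'
def need():
    """turn about tool z putting tool y 35 deg up with y forward; returns turn, beta, yaw"""
    M=st()[1].as_matrix(); best=None
    for ph in np.linspace(-1.5,1.5,6001):
        y=-np.sin(ph)*M[:,0]+np.cos(ph)*M[:,1]; x=np.cos(ph)*M[:,0]+np.sin(ph)*M[:,1]
        yaw=np.degrees(np.arctan2(y[1],y[0])); lat=np.array([-np.sin(np.radians(yaw)),np.cos(np.radians(yaw)),0])
        b=np.degrees(np.arcsin(M[:,2]@lat)); e=abs(y[2]-np.sin(np.radians(35)))
        if b<0 and (best is None or e<best[0]): best=(e,ph,b,yaw)
    return best
E
python3 -c "
from kin import *
d=np.load('k.npz');v,s=d['v'],d['s']
n=need();print(n); _,ph,b,yaw=n
qs={}
for q0 in ([-10,0,-15,130,50,50,-80.],[10,0,-35,130,50,45,-80]):
   q0=np.array(q0,float)
   for sx,z in ((-72,.046),(0,.046),(68,.046),(30,.1),(0,.12),(-20,.13)):
    w=O+sx/1000*X; p,M=btcp(*w,z,b,yaw); q0,e=ik(p,M,q0,v,s); print(sx,p.round(3),q0.round(0),round(e*1000,1))
   for c in ((.547,-.337,0),(.547,-.337,.13),(.5,-.337,.2)): p,M=btcp(*c,b,yaw); q0,e=ik(p,M,q0,v,s); print('desk',p.round(4),q0.round(0),round(e*1000,1))
"
```

```text
(np.float64(6.997500140215607e-06), np.float64(-0.07299999999999995), np.float64(-21.111723797097184), np.float64(-4.193418103943484))
-72 [ 0.473 -0.042  0.088] [ 17. -11. -40. 140.  49.  38. -71.] 0.0
0 [ 0.543 -0.058  0.088] [ 23.  -0. -40. 133.  59.  38. -74.] 0.0
68 [ 0.609 -0.073  0.088] [ 21.   8. -36. 125.  65.  39. -73.] 0.0
30 [ 0.572 -0.065  0.142] [ 22.  -3. -37. 127.  50.  40. -61.] 0.0
0 [ 0.543 -0.058  0.162] [ 20.  -9. -35. 129.  42.  41. -55.] 0.0
-20 [ 0.524 -0.053  0.172] [ 19. -13. -34. 131.  38.  42. -53.] 0.0
desk [ 0.528  -0.3425  0.0424] [ 39.   8. -13. 132.  84.   9. -65.] 0.0
desk [ 0.528  -0.3425  0.1724] [ 23.  -6.   3. 127.  23.  21.  -3.] 0.0
desk [ 0.481  -0.3425  0.2424] [ 21. -17.   7. 126.  16.  31.   7.] 0.0
-72 [ 0.473 -0.042  0.088] [ 17. -11. -40. 140.  49.  38. -71.] 0.0
0 [ 0.543 -0.058  0.088] [ 23.  -0. -40. 133.  59.  38. -74.] 0.0
68 [ 0.609 -0.073  0.088] [ 21.   8. -36. 125.  65.  39. -73.] 0.0
30 [ 0.572 -0.065  0.142] [ 22.  -3. -37. 127.  50.  40. -61.] 0.0
0 [ 0.543 -0.058  0.162] [ 20.  -9. -35. 129.  42.  41. -55.] 0.0
-20 [ 0.524 -0.053  0.172] [ 19. -13. -34. 131.  38.  42. -53.] 0.0
desk [ 0.528  -0.3425  0.0424] [ 39.   8. -13. 132.  84.   9. -65.] 0.0
desk [ 0.528  -0.3425  0.1724] [ 23.  -6.   3. 127.  23.  21.  -4.] 0.0
desk [ 0.481  -0.3425  0.2424] [ 20. -17.   8. 126.  16.  31.   7.] 0.0
```

>>> {"api": "arm_command", "payload": {
  "series": "-36 0 2 0 0;-36 0 4 0 0;-36 0 4 0 0;0 0 0 0 0"
}}

```text
time_s: 24.17
tool_pos: [-0.1058, -1.0439, 0.3262]
tool_rot: [141.0, 18.0, 66.9]
force: [-0.1, 0.6, 0.3]
grip_width: 0.0871
grasp_force: 0.0
```

```bash
python3 -c "
from kin import *
show()
d=np.load('k.npz');v,s=d['v'],d['s']
n=need();print(n); _,ph,b,yaw=n
q0=np.array([-10,0,-15,130,50,50,-80.])
for sx,z in ((-72,.046),(-85,.046),(68,.046)):
    w=O+sx/1000*X; p,M=btcp(*w,z,b,yaw); q0,e=ik(p,M,q0,v,s); print(sx,p.round(3),q0.round(0),round(e*1000,1))
p,M=btcp(.547,-.337,.0,b,yaw); print(p,M[:,2],p-.1*M[:,2])
q0=st()[2]['qpos']
P=st()[0]
for w in ((.0,-.8,.4),(.15,-.7,.4),(.3,-.55,.35),(.42,-.42,.28),p-.1*M[:,2],p):
    q0,e=ik(np.array(w),M,q0,v,s); print(np.round(w,3),q0.round(0),round(e*1000,1))
plan([(.15,-.7,.4),(.42,-.42,.28)],ph,38)
"
```

```text
t 24.17 p [-0.1058 -1.0439  0.3262] rpy [140.96  18.    66.95] tilt 42.38 az -43.91 xz -0.309 
q [105.2  68.6  52.7   3.4 -89.1  88.2  85.4] F [-0.11  0.64  0.35] w 0.0871 0.0
(np.float64(7.557260024837475e-05), np.float64(-0.07699999999999996), np.float64(-25.61574353948937), np.float64(-4.015926949479625))
-72 [ 0.472 -0.043  0.089] [-11.  -6. -17. 139.  57.  47. -81.] 0.0
-85 [ 0.46  -0.04   0.089] [  1.  -8. -30. 140.  54.  47. -80.] 0.0
68 [ 0.609 -0.075  0.089] [  6.   9. -23. 124.  66.  44. -77.] 0.0
[ 0.52761902 -0.34387389  0.04292343] [ 0.48565389 -0.46749358 -0.73864067] [ 0.47905363 -0.29712453  0.1167875 ]
[ 0.  -0.8  0.4] [ 57.  31.  71.  77. -71.  85. 113.] 0.0
[ 0.15 -0.7   0.4 ] [ 21.   1.  71.  95. -37.  59.  92.] 0.0
[ 0.3  -0.55  0.35] [ 38. -17.  25. 114. -10.  42.  57.] 0.0
[ 0.42 -0.42  0.28] [ 52. -17.  -9. 123.  -4.  32.  33.] 3.3
[ 0.479 -0.297  0.117] [ 90. -17. -65. 136.  -1.  11.   9.] 0.0
[ 0.528 -0.344  0.043] [ 79.  16. -58. 131.  97.  26. -74.] 0.0
31.1 17.0 -7.6 -0.0033
31.1 17.1 -7.6 -0.0033
31.0 17.2 -7.6 -0.0033
30.9 17.3 -7.6 -0.0033
30.9 17.4 -7.6 -0.0033
30.8 17.5 -7.6 -0.0033
30.8 17.6 -7.6 -0.0033
30.7 17.7 -7.6 -0.0033
30.7 17.8 -7.6 -0.0033
30.6 17.9 -7.6 -0.0033
30.5 18.0 -7.6 -0.0033
30.5 18.1 -7.6 -0.0033
34.4 11.1 8.1 -0.0033
34.3 11.2 8.1 -0.0033
34.3 11.3 8.1 -0.0033
34.3 11.4 8.1 -0.0033
34.2 11.5 8.1 -0.0033
34.2 11.7 8.1 -0.0033
34.1 11.8 8.1 -0.0033
34.1 11.9 8.1 -0.0033
34.1 12.0 8.1 -0.0033
34.0 12.1 8.1 -0.0033
34.0 12.2 8.1 -0.0033
```

```bash
python3 -c "
from kin import *
d=np.load('k.npz');v,s=d['v'],d['s']
n=need(); _,ph,b,yaw=n
p,M=btcp(.547,-.337,.0,b,yaw); q0=st()[2]['qpos']; L=[(.1,-.8,.32),(.36,-.6,.24),(.47,-.43,.17),p-.1*M[:,2],p-.05*M[:,2],p]; a=st()[0]
for w in L:
  for t in (.33,.67,1):
    q0,e=ik(a+(np.array(w)-a)*t,M,q0,v,s); print(t,q0.round(0),round(e*1000,1))
  a=np.array(w)
plan(L[:3],ph,38)
"
```

```text
0.33 [ 79.  50.  57.  51. -81.  84. 109.] 0.0
0.67 [ 63.  39.  62.  72. -76.  79. 113.] 0.0
1 [ 46.  29.  68.  88. -69.  71. 113.] 0.0
0.33 [ 27.  17.  71. 100. -60.  57. 108.] 0.0
0.67 [  8.   3.  71. 110. -41.  40.  91.] 0.0
1 [  8.  -4.  55. 116. -21.  28.  67.] 0.0
0.33 [ 11.  -7.  43. 121.  -8.  23.  50.] 0.0
0.67 [ 16.  -8.  30. 126.   6.  19.  30.] 0.0
1 [ 19.  -7.  17. 128.  22.  17.   6.] 0.0
0.33 [ 22.  -8.   9. 132.  34.  17. -10.] 0.0
0.67 [ 20.  -9.   5. 136.  47.  18. -28.] 0.0
1 [ 20.  -9.  -1. 138.  56.  20. -43.] 0.0
0.33 [ 20.  -6.  -1. 138.  62.  19. -48.] 0.0
0.67 [ 20.  -3.  -0. 137.  68.  17. -53.] 0.0
1 [ 20.  -1.   0. 136.  74.  16. -59.] 0.0
0.33 [ 20.   2.   1. 135.  81.  15. -66.] 0.0
0.67 [ 20.   5.   1. 134.  88.  15. -73.] 0.0
1 [ 21.   8.   2. 133.  95.  14. -80.] 0.0
32.4 14.3 -1.1 -0.0032
32.4 14.4 -1.1 -0.0032
32.4 14.5 -1.1 -0.0032
32.3 14.6 -1.1 -0.0032
32.3 14.7 -1.1 -0.0032
32.2 14.8 -1.1 -0.0032
32.2 14.9 -1.1 -0.0032
32.1 15.0 -1.1 -0.0032
32.1 15.1 -1.1 -0.0032
32.5 15.7 10.2 -0.0032
32.5 15.8 10.2 -0.0032
32.4 15.9 10.2 -0.0032
32.4 16.0 10.2 -0.0032
32.3 16.1 10.2 -0.0032
32.3 16.2 10.2 -0.0032
32.2 16.3 10.2 -0.0032
32.2 16.4 10.2 -0.0032
32.1 16.5 10.2 -0.0032
34.9 6.0 4.3 -0.0032
34.9 6.1 4.3 -0.0032
34.9 6.2 4.3 -0.0032
34.9 6.3 4.3 -0.0032
34.9 6.4 4.3 -0.0032
34.8 6.6 4.3 -0.0032
```

>>> {"api": "arm_command", "payload": {
  "series": "32.4 14.3 -1 -.003 110;32.4 14.3 -1 -.003 110;32.4 14.5 -1 -.003 110;32.3 14.6 -1 -.003 110;32.3 14.7 -1 -.003 110;32.2 14.8 -1 -.003 110;32.2 15 -1 -.003 110;32 15 -1 -.003 110;32 15 -1 -.003 110;32.5 15.7 10 -.003 110;32.5 15.8 10 -.003 110;32.4 16 10 -.003 110;32.4 16 10 -.003 110;32.3 16 10 -.003 110;32.3 16.2 10 -.003 110;32.2 16.3 10 -.003 110;32.2 16.4 10 -.003 110;32 16.5 10 -.003 110;0 0 0 0 110"
}}

```text
time_s: 25.75
tool_pos: [0.3403, -0.6411, 0.2412]
tool_rot: [142.1, 19.7, 70.3]
force: [1.9, 1.2, -0.2]
grip_width: 0.0491
grasp_force: 0.0
```

```bash
python3 -c "
from kin import *
show(); n=need();print(n); _,ph,b,yaw=n
p,M=btcp(.547,-.337,.0,b,yaw); print(p)
plan([(.47,-.43,.17),p-.1*M[:,2]],ph,30)
"
```

```text
t 25.75 p [ 0.3403 -0.6411  0.2412] rpy [142.13  19.68  70.27] tilt 41.99 az -43.14 xz -0.3368 
q [  2.5   4.4  69.1 111.6 -40.7  34.5  84.8] F [ 1.9   1.18 -0.22] w 0.0491 0.0
(np.float64(6.439726944140745e-05), np.float64(-0.0129999999999999), np.float64(-24.852836364472477), np.float64(-4.223165145979067))
[ 0.52767283 -0.34358008  0.04283508]
28.0 5.5 2.2 -0.0009
28.0 5.5 2.2 -0.0009
28.0 5.5 2.2 -0.0009
28.0 5.5 2.2 -0.0009
28.0 5.6 2.2 -0.0009
28.0 5.6 2.2 -0.0009
28.0 5.6 2.2 -0.0009
28.0 5.6 2.2 -0.0009
28.0 5.7 2.2 -0.0009
27.6 -6.3 -3.4 -0.0009
27.6 -6.3 -3.4 -0.0009
27.6 -6.3 -3.4 -0.0009
27.6 -6.3 -3.4 -0.0009
27.6 -6.2 -3.4 -0.0009
```

>>> {"api": "arm_command", "payload": {
  "series": "28 5.5 2.2 -.001 110;28 5.5 2.2 -.001 110;28 5.5 2.2 -.001 110;28 5.5 2.2 -.001 110;28 5.5 2.2 -.001 110;28 5.5 2.2 -.001 110;28 5.5 2.2 -.001 110;28 5.5 2.2 -.001 110;28 5.5 2.2 -.001 110;27.6 -6.3 -3.4 -.001 110;27.6 -6.3 -3.4 -.001 110;27.6 -6.3 -3.4 -.001 110;27.6 -6.3 -3.4 -.001 110;27.6 -6.3 -3.4 -.001 110;0 0 0 0 110;0 0 0 0 110"
}}

```text
time_s: 27.08
tool_pos: [0.4714, -0.3117, 0.116]
tool_rot: [142.5, 20.8, 70.0]
force: [0.3, -0.9, 0.5]
grip_width: 0.0495
grasp_force: 0.0
```

```bash
python3 -c "
from kin import *
show(); n=need();print(n); _,ph,b,yaw=n
p,M=btcp(.547,-.337,.0,b,yaw); print(p)
plan([p-.06*M[:,2],p],ph,18)
"
```

```text
t 27.08 p [ 0.4714 -0.3117  0.116 ] rpy [142.49  20.83  69.98] tilt 42.15 az -44.88 xz -0.3555 
q [ 20.6  -9.1  -0.3 138.   55.2  19.9 -40.3] F [ 0.34 -0.9   0.47] w 0.0495 0.0
(np.float64(8.542825839441548e-05), np.float64(0.012499999999999956), np.float64(-25.167693938107192), np.float64(-5.548789250066251))
[ 0.52749143 -0.34322292  0.04287124]
5.4 2.2 11.9 0.0018
5.4 2.1 11.9 0.0018
5.4 2.1 11.9 0.0018
-0.0 0.0 15.0 0.0018
-0.0 0.0 15.0 0.0018
-0.0 0.0 15.0 0.0018
-0.0 0.0 15.0 0.0018
```

>>> {"api": "arm_command", "payload": {
  "series": "5.4 2.2 12 .0018 110;5.4 2.2 12 .0018 110;5.4 2.2 12 .0018 110;0 0 15 .0018 110;0 0 15 .0018 110;0 0 15 .0018 110;0 0 15 .0018 110;0 0 0 0 110;0 0 0 0 110"
}}

```text
time_s: 27.83
tool_pos: [0.5274, -0.3464, 0.0431]
tool_rot: [142.2, 20.4, 69.1]
force: [-0.7, -0.4, 0.1]
grip_width: 0.0492
grasp_force: 0.0
```

```bash
python3 -c "
from kin import *
show(); n=need();print(n); _,ph,b,yaw=n
p,M=btcp(.547,-.337,.0,b,yaw); print(p)
"
```

```text
t 27.83 p [ 0.5274 -0.3464  0.0431] rpy [142.24  20.38  69.09] tilt 42.18 az -45.11 xz -0.3482 
q [ 23.    8.1  -1.  132.6  91.6  15.4 -77.9] F [-0.71 -0.43  0.1 ] w 0.0492 0.0
(np.float64(2.103586427770754e-05), np.float64(-0.0015000000000000568), np.float64(-25.223080525674135), np.float64(-5.7147484196483145))
[ 0.52746737 -0.34318248  0.04287765]
```

On target. Close and lift.

>>> {"api": "arm_command", "payload": {
  "series": "0 0 0 0 160;0 0 0 0 190;0 0 0 0 210;0 0 0 0 255;0 0 0 0 255;0 0 0 0 255;0 0 0 0 255;0 0 0 0 255;0 0 0 0 255",
  "squeeze": 58
}}

```text
time_s: 28.58
tool_pos: [0.5278, -0.3449, 0.043]
tool_rot: [142.2, 20.3, 69.2]
force: [-2.1, 1.7, 3.3]
grip_width: 0.0119
grasp_force: 58.0
```

```bash
python3 -c "
from kin import *
show(); n=need();print(n)"
```

```text
t 28.58 p [ 0.5278 -0.3449  0.043 ] rpy [142.21  20.33  69.22] tilt 42.18 az -44.92 xz -0.3475 
q [ 23.    8.   -1.1 132.6  91.8  15.4 -78.1] F [-2.08  1.69  3.28] w 0.0119 58.0
(np.float64(5.7477618733314806e-05), np.float64(-0.0029999999999998916), np.float64(-25.23172069042573), np.float64(-5.5120420525276))
```

>>> {"api": "arm_command", "payload": {
  "series": "-3.5 5.7 -7.4 0 255;-7 11.5 -14.8 0 255;-7 11.5 -14.8 0 255;-7 11.5 -14.8 0 255;-7 11.5 -14.8 0 255;-7 11.5 -14.8 0 255;0 0 0 0 255"
}}

```text
time_s: 29.17
tool_pos: [0.5293, -0.346, 0.1558]
tool_rot: [141.9, 20.3, 69.0]
force: [1.4, 0.5, -2.4]
grip_width: 0.0114
grasp_force: 58.0
```

```bash
python3 -c "
from kin import *
d=np.load('k.npz');v,s=d['v'],d['s']
show(); n=need();print(n); _,ph,b,yaw=n
M=st()[1].as_matrix()
q0=st()[2]['qpos']; a=st()[0]
def T(sx,sy,z,G=.0431): 
    p,_=btcp(*(O+sx/1000*X+sy/1000*Y),0,b,yaw); p[2]=z+G; return p
L=[T(10,-240,.11),T(-10,0,.11),T(30,0,.1),T(68,0,.05),T(0,0,.046),T(-75,0,.046)]
for w in L:
  for t in (.33,.67,1):
    q0,e=ik(a+(np.array(w)-a)*t,M,q0,v,s); print(t,q0.round(0),round(e*1000,1))
  a=np.array(w)
plan(L[:3],0,32)
"
```

```text
t 29.17 p [ 0.5293 -0.346   0.1558] rpy [141.88  20.29  69.05] tilt 42.45 az -44.8 xz -0.3468 
q [ 24.1  -4.   -2.1 128.2  44.8  21.6 -29.1] F [ 1.35  0.46 -2.42] w 0.0114 58.0
(np.float64(1.681654370933039e-05), np.float64(-0.01550000000000007), np.float64(-25.739884037074724), np.float64(-4.749273379465888))
0.33 [ 24.  -6.  -3. 130.  46.  23. -31.] 0.0
0.67 [ 23.  -8.  -4. 132.  47.  24. -34.] 0.0
1 [ 22. -10.  -6. 134.  47.  25. -35.] 0.0
0.33 [ 19. -11. -15. 135.  49.  32. -48.] 0.0
0.67 [ 14. -10. -23. 133.  50.  40. -58.] 0.0
1 [  9.  -6. -30. 129.  51.  48. -68.] 0.0
0.33 [  9.  -4. -29. 128.  52.  48. -68.] 0.0
0.67 [ 10.  -2. -29. 127.  54.  48. -69.] 0.0
1 [ 10.   0. -29. 126.  55.  47. -70.] 0.0
0.33 [  9.   3. -28. 125.  59.  47. -73.] 0.0
0.67 [  9.   7. -27. 125.  62.  46. -75.] 0.0
1 [  8.  10. -26. 124.  65.  46. -78.] 0.0
0.33 [  8.   7. -27. 126.  64.  46. -79.] 0.0
0.67 [  7.   5. -28. 129.  64.  46. -80.] 0.0
1 [  7.   3. -29. 131.  62.  46. -81.] 0.0
0.33 [  8.   0. -31. 134.  60.  46. -81.] 0.0
0.67 [  9.  -3. -34. 136.  58.  46. -81.] 0.0
1 [  7.  -6. -35. 139.  55.  47. -81.] 0.0
17.5 -15.4 -18.5 0.0
17.5 -15.4 -18.5 0.0
27.5 1.1 -12.1 0.0
27.5 1.1 -12.1 0.0
27.5 1.1 -12.1 0.0
27.5 1.1 -12.1 0.0
27.5 1.1 -12.1 0.0
27.5 1.1 -12.1 0.0
27.5 1.1 -12.1 0.0
27.5 1.1 -12.1 0.0
4.3 13.3 15.2 0.0
4.3 13.3 15.2 0.0
```

>>> {"api": "arm_command", "payload": {
  "series": "17.5 -15.4 -18.5 0 255;17.5 -15.4 -18.5 0 255;27.5 1 -12 0 255;27.5 1 -12 0 255;27.5 1 -12 0 255;27.5 1 -12 0 255;27.5 1 -12 0 255;27.5 1 -12 0 255;27.5 1 -12 0 255;27.5 1 -12 0 255;0 0 0 0 255;0 0 0 0 255"
}}

```text
time_s: 30.17
tool_pos: [0.5308, -0.0546, 0.1469]
tool_rot: [142.3, 20.3, 69.5]
force: [-0.1, 0.1, -2.9]
grip_width: 0.0117
grasp_force: 58.0
```

```bash
cat >> kin.py <<'E'
G=.0430; B0,Y0=-25.2,-5.5   # TCP height over sole at grasp, beta, yaw
def T(sx,sy,z):
    p,_=btcp(*(O+sx/1000*X+sy/1000*Y),0,B0,Y0); p[2]=z+G; return p
def here():
    show(); p=st()[0]; z0=btcp(0,0,0,B0,Y0)[0]; w=p[:2]-z0[:2]-O; n=need()
    print("stand mm",(w@X*1000).round(1),(w@Y*1000).round(1),"sole z mm",((p[2]-G)*1000).round(1),"turn,beta,yaw",np.round(n[1:],3))
E
python3 -c "
from kin import *
here(); plan([T(32,0,.1)],0,20); print(); plan([T(32,0,.1),T(66,0,.056)],0,12)
c=cams.read_camera('side'),cams.read_camera('top')
cv2.imwrite('pics/over.png',np.hstack([cv2.resize(c[0][130:330,150:350],None,fx=2,fy=2,interpolation=2),cv2.resize(c[1][100:300,180:380],None,fx=2,fy=2,interpolation=2)]))"
```

```text
t 30.17 p [ 0.5308 -0.0546  0.1469] rpy [142.34  20.31  69.46] tilt 42.06 az -44.76 xz -0.3471 
q [  9.5  -5.3 -30.6 129.7  50.7  48.1 -68. ] F [-0.07  0.1  -2.92] w 0.0117 58.0
stand mm -12.3 1.4 sole z mm 103.9 turn,beta,yaw [ 2.0000e-03 -2.4983e+01 -5.6730e+00]
1.8 11.2 9.5 0.0
1.8 11.2 9.5 0.0
1.8 11.2 9.5 0.0

1.4 8.4 7.1 0.0
1.4 8.4 7.1 0.0
1.4 8.4 7.1 0.0
1.4 8.4 7.1 0.0
3.9 0.5 10.4 0.0
3.9 0.5 10.4 0.0
3.9 0.5 10.4 0.0
3.9 0.5 10.4 0.0
3.9 0.5 10.4 0.0
```

View pics/over.png

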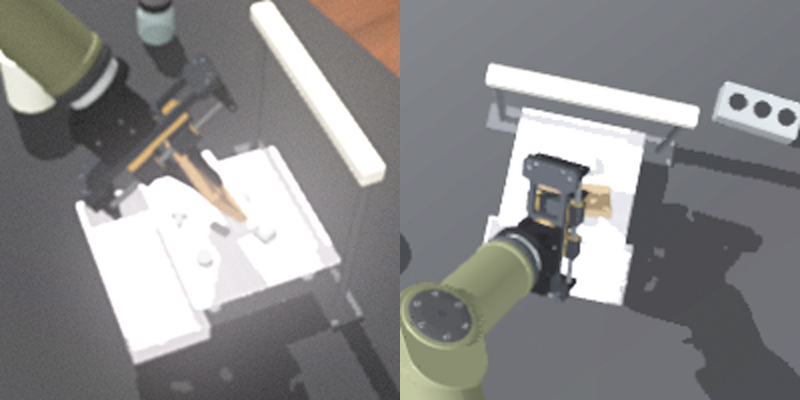

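The scraper is level over the middle of the plate, well clear of the light bar, and the chips are undisturbed. Baseline Fz is −2.9 N from its weight, so 16 N on the plate should read about +13. Descending behind the chips.

>>> {"api": "arm_command", "payload": {
  "series": "1.4 8.4 7 0 255;1.4 8.4 7 0 255;1.4 8.4 7 0 255;1.4 8.4 7 0 255;3.9 .5 10.4 0 255;3.9 .5 10.4 0 255;3.9 .5 10.4 0 255;3.9 .5 10.4 0 255;3.9 .5 10.4 0 255;0 0 0 0 255;0 0 0 0 255;0 0 0 0 255"
}}

```text
time_s: 31.27
tool_pos: [0.6064, -0.0761, 0.1014]
tool_rot: [142.2, 20.3, 69.2]
force: [1.0, -0.1, -2.7]
grip_width: 0.0112
grasp_force: 58.0
```

```bash
python3 -c "
from kin import *
here(); plan([T(66,0,.053)],0,20); print(st()[1].as_matrix()[2])"
```

```text
t 31.27 p [ 0.6064 -0.0761  0.1014] rpy [142.25  20.33  69.17] tilt 42.15 az -45.0 xz -0.3474 
q [ 10.5   8.6 -28.  123.5  63.6  46.  -75.8] F [ 1.01 -0.08 -2.66] w 0.0112 58.0
stand mm 66.2 -2.5 sole z mm 58.4 turn,beta,yaw [-2.0000e-03 -2.5159e+01 -5.6820e+00]
4.2 -3.0 3.0 0.0
[-0.34738286  0.5741014  -0.74143963]
```

>>> {"api": "arm_command", "payload": {
  "series": "1 -1.7 2.2 0 255;1 -1.7 2.2 0 255;0 0 0 0 255"
}}

```text
time_s: 31.52
tool_pos: [0.6062, -0.0758, 0.0952]
tool_rot: [142.2, 20.3, 69.2]
force: [-0.1, 0.7, -2.4]
grip_width: 0.012
grasp_force: 58.0
```

>>> {"api": "arm_command", "payload": {
  "series": ".35 -.57 .74 0 255;0 0 0 0 255"
}}

```text
time_s: 31.68
tool_pos: [0.6064, -0.0757, 0.0944]
tool_rot: [142.2, 20.3, 69.2]
force: [0.0, 1.5, -2.4]
grip_width: 0.0118
grasp_force: 58.0
```

>>> {"api": "arm_command", "payload": {
  "series": ".35 -.57 .74 0 255;0 0 0 0 255"
}}

```text
time_s: 31.85
tool_pos: [0.6065, -0.0758, 0.0934]
tool_rot: [142.2, 20.3, 69.2]
force: [0.4, 0.1, -3.4]
grip_width: 0.0117
grasp_force: 58.0
```

>>> {"api": "arm_command", "payload": {
  "series": ".35 -.57 .74 0 255;0 0 0 0 255"
}}

```text
time_s: 32.02
tool_pos: [0.6067, -0.0757, 0.0929]
tool_rot: [142.2, 20.3, 69.2]
force: [-2.1, 1.6, 0.9]
grip_width: 0.0121
grasp_force: 58.0
```

Contact at TCP z ≈ 93 mm, as expected. Pressing in 1 mm steps.

>>> {"api": "arm_command", "payload": {
  "series": ".35 -.57 .74 0 255;0 0 0 0 255"
}}

```text
time_s: 32.18
tool_pos: [0.6069, -0.0757, 0.0921]
tool_rot: [142.2, 20.3, 69.2]
force: [-2.9, 2.3, 2.5]
grip_width: 0.0119
grasp_force: 58.0
```

>>> {"api": "arm_command", "payload": {
  "series": ".35 -.57 .74 0 255;0 0 0 0 255"
}}

```text
time_s: 32.35
tool_pos: [0.6069, -0.0757, 0.0912]
tool_rot: [142.2, 20.3, 69.2]
force: [-3.8, 1.8, 4.7]
grip_width: 0.0116
grasp_force: 58.0
```

>>> {"api": "arm_command", "payload": {
  "series": ".35 -.57 .74 0 255;0 0 0 0 255"
}}

```text
time_s: 32.52
tool_pos: [0.607, -0.0757, 0.0905]
tool_rot: [142.1, 20.4, 69.2]
force: [-6.0, 3.8, 7.1]
grip_width: 0.0118
grasp_force: 58.0
```

>>> {"api": "arm_command", "payload": {
  "series": ".35 -.57 .74 0 255;.35 -.57 .74 0 255;.2 -.34 .44 0 255;0 0 0 0 255;0 0 0 0 255"
}}

```text
time_s: 32.93
tool_pos: [0.6072, -0.0757, 0.0889]
tool_rot: [142.1, 20.4, 69.1]
force: [-8.8, 3.7, 11.8]
grip_width: 0.0116
grasp_force: 58.0
```

```bash
python3 -c "
from kin import *
here(); M=st()[1].as_matrix(); print('stroke per mm',(M.T@np.r_[-X,0]).round(3),'down',(-M[2]).round(3)); print(telemetry.get_obs()['force'])"
```

```text
t 32.93 p [ 0.6072 -0.0757  0.0889] rpy [142.06  20.4   69.14] tilt 42.34 az -44.94 xz -0.3486 
q [ 10.   10.1 -27.8 124.   66.   45.8 -78.5] F [-8.79  3.66 11.75] w 0.0116 58.0
stand mm 66.9 -1.9 sole z mm 45.9 turn,beta,yaw [-8.0000e-03 -2.5538e+01 -5.1460e+00]
stroke per mm [-0.128 -0.811 -0.572] down [ 0.349 -0.576  0.739]
[-8.7885786   3.65850932 11.75364267]
```

>>> {"api": "arm_command", "payload": {
  "series": "-.15 -2.3 -1.06 0 255;-.32 -2.03 -1.43 0 255;-.32 -2.03 -1.43 0 255;-.32 -2.03 -1.43 0 255;-.32 -2.03 -1.43 0 255"
}}

```text
time_s: 33.35
tool_pos: [0.5985, -0.0731, 0.0907]
tool_rot: [141.7, 20.3, 69.2]
force: [4.8, -1.4, 5.5]
grip_width: 0.0116
grasp_force: 57.9
```

>>> {"api": "arm_command", "payload": {
  "series": "-.32 -2.03 -1.43 0 255;-.32 -2.03 -1.43 0 255;-.32 -2.03 -1.43 0 255"
}}

```text
time_s: 33.6
tool_pos: [0.5913, -0.0713, 0.0907]
tool_rot: [141.7, 20.3, 69.2]
force: [6.3, -0.7, 5.5]
grip_width: 0.0114
grasp_force: 57.9
```

Fz dropped as the friction reversed. I haven't passed the chips, so I'll lift, go back, and press again while dragging slightly so that friction already has the right direction.

>>> {"api": "arm_command", "payload": {
  "series": "-2.1 3.45 -4.4 0 255;-2.1 3.45 -4.4 0 255;1.3 8.1 5.7 0 255;1.3 8.1 5.7 0 255;0 0 0 0 255;1 -1.7 2.2 0 255;1 -1.7 2.2 0 255;0 0 0 0 255"
}}

```text
time_s: 34.27
tool_pos: [0.6065, -0.076, 0.0921]
tool_rot: [142.2, 20.4, 69.2]
force: [-1.2, 1.7, 2.4]
grip_width: 0.0117
grasp_force: 58.0
```

```bash
python3 -c "
from kin import *
here()"
```

```text
t 34.27 p [ 0.6065 -0.076   0.0921] rpy [142.24  20.4   69.23] tilt 42.18 az -45.0 xz -0.3486 
q [ 10.2   9.6 -27.8 123.9  65.2  45.8 -77.6] F [-1.2   1.68  2.41] w 0.0117 58.0
stand mm 66.2 -2.4 sole z mm 49.1 turn,beta,yaw [-1.0000e-03 -2.5227e+01 -5.6020e+00]
```

>>> {"api": "arm_command", "payload": {
  "series": ".25 -1.23 .28 0 255;.25 -1.23 .28 0 255;.25 -1.23 .28 0 255;.25 -1.23 .28 0 255;.25 -1.23 .28 0 255;.25 -1.23 .28 0 255"
}}

```text
time_s: 34.77
tool_pos: [0.6048, -0.0753, 0.09]
tool_rot: [141.8, 20.3, 69.1]
force: [6.2, -2.2, 8.8]
grip_width: 0.0117
grasp_force: 58.0
```

>>> {"api": "arm_command", "payload": {
  "series": "-.1 -.65 -.46 0 255;-.1 -.65 -.46 0 255;-.1 -.65 -.46 0 255"
}}

```text
time_s: 35.02
tool_pos: [0.6027, -0.0745, 0.0902]
tool_rot: [141.8, 20.3, 69.1]
force: [5.7, -2.2, 7.2]
grip_width: 0.0119
grasp_force: 57.9
```

>>> {"api": "arm_command", "payload": {
  "series": ".3 -.9 .51 0 255;.3 -.9 .51 0 255;.3 -.9 .51 0 255;-.05 -.32 -.23 0 255;-.05 -.32 -.23 0 255"
}}

```text
time_s: 35.43
tool_pos: [0.6024, -0.0744, 0.0891]
tool_rot: [141.6, 20.3, 69.1]
force: [7.8, -5.0, 9.7]
grip_width: 0.0117
grasp_force: 58.0
```

```bash
python3 -c "
from kin import *
here()"
```

```text
t 35.43 p [ 0.6024 -0.0744  0.0891] rpy [141.59  20.31  69.07] tilt 42.7 az -44.57 xz -0.3472 
q [  9.8   9.4 -27.9 124.9  66.5  45.6 -79.6] F [ 7.76 -4.98  9.66] w 0.0117 58.0
stand mm 61.9 -1.7 sole z mm 46.1 turn,beta,yaw [-2.6000e-02 -2.6219e+01 -3.9250e+00]
```

>>> {"api": "arm_command", "payload": {
  "series": ".3 -.9 .51 0 255;.3 -.9 .51 0 255;.3 -.9 .51 0 255;.3 -.9 .51 0 255;-.13 -.81 -.57 0 255;-.13 -.81 -.57 0 255"
}}

```text
time_s: 35.93
tool_pos: [0.6012, -0.074, 0.0878]
tool_rot: [141.3, 20.3, 69.0]
force: [9.5, -2.5, 13.8]
grip_width: 0.0117
grasp_force: 58.0
```

>>> {"api": "arm_command", "payload": {
  "series": "-.26 -1.62 -1.14 0 255;-.26 -1.62 -1.14 0 255;-.26 -1.62 -1.14 0 255"
}}

```text
time_s: 36.18
tool_pos: [0.5954, -0.0719, 0.0876]
tool_rot: [141.3, 20.3, 69.0]
force: [9.8, -2.9, 13.4]
grip_width: 0.0116
grasp_force: 58.0
```

N ≈ 16.3 while sliding. Now the stroke.

>>> {"api": "arm_command", "payload": {
  "series": "-.32 -2.03 -1.43 0 255;-.32 -2.03 -1.43 0 255;-.32 -2.03 -1.43 0 255;-.32 -2.03 -1.43 0 255;-.32 -2.03 -1.43 0 255;-.32 -2.03 -1.43 0 255;-.32 -2.03 -1.43 0 255;-.32 -2.03 -1.43 0 255;-.32 -2.03 -1.43 0 255;-.32 -2.03 -1.43 0 255;-.32 -2.03 -1.43 0 255;-.32 -2.03 -1.43 0 255"
}}

```text
time_s: 37.18
tool_pos: [0.5663, -0.0641, 0.0875]
tool_rot: [141.3, 20.2, 69.1]
force: [10.6, -2.1, 15.0]
grip_width: 0.0119
grasp_force: 58.0
```

```bash
python3 -c "
from kin import *
here()"
```

```text
t 37.18 p [ 0.5663 -0.0641  0.0875] rpy [141.31  20.21  69.13] tilt 42.9 az -44.2 xz -0.3455 
q [  8.9   5.7 -29.3 129.2  65.3  45.6 -81.7] F [10.62 -2.14 14.97] w 0.0119 58.0
stand mm 24.4 0.2 sole z mm 44.5 turn,beta,yaw [ -0.036 -26.59   -3.095]
```

>>> {"api": "arm_command", "payload": {
  "series": "-.45 -1.8 -1.75 0 255;-.45 -1.8 -1.75 0 255;-.45 -1.8 -1.75 0 255;-.32 -2.03 -1.43 0 255;-.32 -2.03 -1.43 0 255;-.32 -2.03 -1.43 0 255;-.32 -2.03 -1.43 0 255;-.32 -2.03 -1.43 0 255;-.32 -2.03 -1.43 0 255;-.32 -2.03 -1.43 0 255;-.32 -2.03 -1.43 0 255;-.32 -2.03 -1.43 0 255;-.32 -2.03 -1.43 0 255"
}}

```text
time_s: 38.27
tool_pos: [0.5338, -0.0563, 0.0879]
tool_rot: [141.4, 20.2, 69.2]
force: [9.5, -2.3, 16.0]
grip_width: 0.0121
grasp_force: 58.0
```

>>> {"api": "arm_command", "payload": {
  "series": "-.32 -2.03 -1.43 0 255;-.32 -2.03 -1.43 0 255;-.32 -2.03 -1.43 0 255"
}}

```text
time_s: 38.52
tool_pos: [0.5265, -0.0545, 0.0879]
tool_rot: [141.4, 20.2, 69.2]
force: [9.8, -2.2, 14.1]
grip_width: 0.0117
grasp_force: 58.0
```

>>> {"api": "arm_command", "payload": {
  "series": "-.45 -1.8 -1.75 0 255;-.45 -1.8 -1.75 0 255;-.45 -1.8 -1.75 0 255;-.32 -2.03 -1.43 0 255;-.32 -2.03 -1.43 0 255;-.32 -2.03 -1.43 0 255;-.32 -2.03 -1.43 0 255;-.32 -2.03 -1.43 0 255;-.32 -2.03 -1.43 0 255;-.32 -2.03 -1.43 0 255;-.32 -2.03 -1.43 0 255"
}}

```text
time_s: 39.43
tool_pos: [0.4989, -0.048, 0.0883]
tool_rot: [141.5, 20.2, 69.2]
force: [8.1, -1.9, 13.2]
grip_width: 0.0121
grasp_force: 58.0
```

```bash
python3 -c "
from kin import *
here()"
```

```text
t 39.43 p [ 0.4989 -0.048   0.0883] rpy [141.5   20.21  69.23] tilt 42.74 az -44.25 xz -0.3455 
q [  7.   -2.3 -32.3 136.2  59.2  46.1 -82.2] F [ 8.1  -1.92 13.18] w 0.0121 58.0
stand mm -44.8 0.6 sole z mm 45.3 turn,beta,yaw [ -0.03  -26.296  -3.507]
```

>>> {"api": "arm_command", "payload": {
  "series": "-.32 -2.03 -1.43 0 255;-.32 -2.03 -1.43 0 255;-.32 -2.03 -1.43 0 255;-.32 -2.03 -1.43 0 255;-.32 -2.03 -1.43 0 255;-.32 -2.03 -1.43 0 255;-.32 -2.03 -1.43 0 255;-.32 -2.03 -1.43 0 255;-.32 -2.03 -1.43 0 255;-.32 -2.03 -1.43 0 255;-.32 -2.03 -1.43 0 255;-.32 -2.03 -1.43 0 255;0 0 0 0 255"
}}

```text
time_s: 40.52
tool_pos: [0.4692, -0.0408, 0.088]
tool_rot: [141.5, 20.2, 69.3]
force: [6.8, -0.6, 13.9]
grip_width: 0.0118
grasp_force: 58.0
```

```bash
python3 -c "
from kin import *
here()
c=cams.read_camera('side'),cams.read_camera('top')
cv2.imwrite('pics/end.png',np.hstack([cv2.resize(c[0][190:320,180:310],None,fx=3,fy=3,interpolation=2),cv2.resize(c[1][140:270,200:330],None,fx=3,fy=3,interpolation=2)]))
p=st()[0]; M=st()[1].as_matrix(); print('x back 5',(M.T@np.r_[5*X,0]).round(2)); plan([p+np.r_[0,0,.06],T(-20,0,.12),T(10,-240,.12),T(15,-285,.1)],0,32)"
```

```text
t 40.52 p [ 0.4692 -0.0408  0.088 ] rpy [141.53  20.23  69.29] tilt 42.72 az -44.23 xz -0.3458 
q [  6.5  -6.1 -34.5 139.1  55.8  46.6 -82. ] F [ 6.81 -0.61 13.86] w 0.0118 58.0
stand mm -75.4 1.0 sole z mm 45.0 turn,beta,yaw [ -0.028 -26.251  -3.542]
x back 5 [0.63 4.02 2.9 ]
-10.4 17.5 -22.0 0.0
-10.4 17.5 -22.0 0.0
0.4 26.7 10.7 0.0
0.4 26.7 10.7 0.0
-27.4 -0.2 12.7 0.0
-27.4 -0.2 12.7 0.0
-27.4 -0.2 12.7 0.0
-27.4 -0.2 12.7 0.0
-27.4 -0.2 12.7 0.0
-27.4 -0.2 12.7 0.0
-27.4 -0.2 12.7 0.0
-27.4 -0.2 12.7 0.0
-17.1 -6.3 16.7 0.0
-17.1 -6.3 16.7 0.0
```

View pics/end.png

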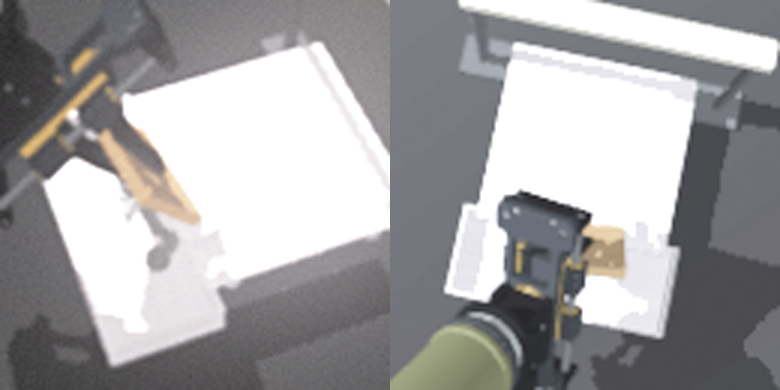

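The plate behind the blade is bare and offcuts are visible in the tray. A final 3 mm, then lift and carry to the desk.

>>> {"api": "arm_command", "payload": {
  "series": "-.2 -1.22 -.86 0 255;-.2 -1.22 -.86 0 255;0 0 0 0 255;-1.74 2.9 -3.7 0 255;-1.74 2.9 -3.7 0 255;-1.74 2.9 -3.7 0 255;-3.4 20.3 -2.7 0 255;-3.4 20.3 -2.7 0 255;-3.4 20.3 -2.7 0 255;-3.4 20.3 -2.7 0 255;-27.4 0 12.7 0 255;-27.4 0 12.7 0 255;-27.4 0 12.7 0 255;-27.4 0 12.7 0 255;-27.4 0 12.7 0 255;-27.4 0 12.7 0 255;-27.4 0 12.7 0 255;-27.4 0 12.7 0 255;-27.4 0 12.7 0 255;0 0 0 0 255"
}}

```text
time_s: 42.28
tool_pos: [0.4843, -0.3312, 0.1546]
tool_rot: [142.6, 20.3, 68.7]
force: [-0.3, 0.3, -3.0]
grip_width: 0.012
grasp_force: 58.0
```

```bash
python3 -c "
from kin import *
here(); p=st()[0]; plan([(.51,-.325,p[2]),(.51,-.325,G+.012)],0,25)
c=cams.read_camera('side'),cams.read_camera('top')
for n,a,z,lo in(('side',c[0],.05,0),('top',c[1],.05,0)):
  cv2.imwrite('pics/%s_f.png'%n,a)
cv2.imwrite('pics/tray.png',np.hstack([cv2.resize(c[0][190:320,180:310],None,fx=3,fy=3,interpolation=2),cv2.resize(c[1][140:270,200:330],None,fx=3,fy=3,interpolation=2)]))"
```

```text
t 42.28 p [ 0.4843 -0.3312  0.1546] rpy [142.59  20.26  68.67] tilt 41.83 az -45.7 xz -0.3464 
q [ 22.  -10.    0.  133.2  42.8  23.2 -27.2] F [-0.26  0.34 -3.05] w 0.012 58.0
stand mm 4.6 -278.6 sole z mm 111.6 turn,beta,yaw [ 1.1000e-02 -2.4531e+01 -7.1950e+00]
7.1 10.2 4.5 0.0
7.1 10.2 4.5 0.0
8.6 -14.2 18.6 0.0
8.6 -14.2 18.6 0.0
8.6 -14.2 18.6 0.0
8.6 -14.2 18.6 0.0
```

View pics/tray.png

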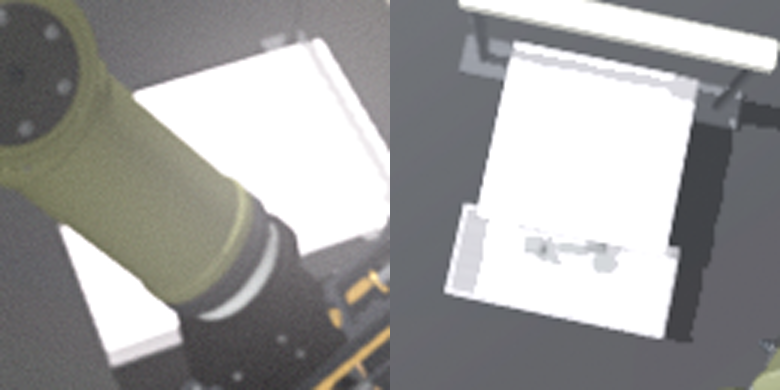

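The plate is bare and the offcuts lie together in the tray, below its near edge. Now lowering the scraper onto the desk.

>>> {"api": "arm_command", "payload": {
  "series": "7 10 4.5 0 255;7 10 4.5 0 255;8.6 -14.2 18.6 0 255;8.6 -14.2 18.6 0 255;8.6 -14.2 18.6 0 255;8.6 -14.2 18.6 0 255;0 0 0 0 255;1.4 -2.3 3 0 255;1.4 -2.3 3 0 255;0 0 0 0 255;0 0 0 0 255"
}}

```text
time_s: 43.3
tool_pos: [0.5155, -0.3195, 0.0556]
tool_rot: [142.2, 20.4, 69.2]
force: [0.9, 1.2, -2.5]
grip_width: 0.0117
grasp_force: 58.0
```

```bash
python3 -c "
from kin import *
here()"
```

```text
t 43.3 p [ 0.5155 -0.3195  0.0556] rpy [142.24  20.36  69.22] tilt 42.17 az -44.97 xz -0.3479 
q [ 23.9   4.1  -5.1 134.9  84.4  17.5 -72.6] F [ 0.88  1.17 -2.53] w 0.0117 58.0
stand mm 32.4 -260.1 sole z mm 12.6 turn,beta,yaw [-2.0000e-03 -2.5197e+01 -5.6040e+00]
```

12.6 mm to go.

>>> {"api": "arm_command", "payload": {
  "series": "1.4 -2.3 3 0 255;1.4 -2.3 3 0 255;.9 -1.4 1.8 0 255;.35 -.57 .74 0 255;.35 -.57 .74 0 255;0 0 0 0 255;0 0 0 0 255"
}}

```text
time_s: 43.88
tool_pos: [0.5155, -0.3204, 0.0431]
tool_rot: [142.2, 20.4, 69.1]
force: [-0.2, 0.1, -3.5]
grip_width: 0.0119
grasp_force: 58.0
```

>>> {"api": "arm_command", "payload": {
  "series": ".35 -.57 .74 0 255;0 0 0 0 255"
}}

```text
time_s: 44.05
tool_pos: [0.516, -0.3207, 0.0429]
tool_rot: [142.1, 20.4, 69.1]
force: [-1.9, 2.4, 2.0]
grip_width: 0.0116
grasp_force: 58.0
```

On the desk. Release, back off along the tool, and check.

>>> {"api": "arm_command", "payload": {
  "series": "0 0 0 0 180;0 0 0 0 130;0 0 0 0 110;0 0 0 0 110;0 0 0 0 110;0 0 -10 0 110;0 0 -20 0 110;0 0 -25 0 110;0 0 -25 0 110;-5 9 -25 0 110;-5 9 -25 0 110;-5 9 -25 0 110;0 0 0 0 110;0 0 0 0 110;0 0 0 0 110"
}}

```text
time_s: 45.3
tool_pos: [0.4673, -0.2658, 0.1708]
tool_rot: [142.5, 20.5, 69.0]
force: [-0.4, -0.2, -0.3]
grip_width: 0.0492
grasp_force: 0.0
```

```bash
python3 -c "
from kin import *
here()
c=cams.read_camera('side'),cams.read_camera('top')
b=cv2.absdiff(c[1],cv2.imread('pics/top0.png')).max(2)
for n,(x,y,w,h) in dict(mug=(112,200,50,38),charger=(332,138,54,36),jar=(124,134,30,30),bar=(222,128,110,38)).items(): print(n,np.percentile(b[y:y+h,x:x+w],[50,95,100]))
# scraper: wood colour blob in both views
for n,a in zip(('side','top'),c):
  h=cv2.cvtColor(a,cv2.COLOR_BGR2HSV); m=cv2.inRange(h,(8,50,120),(25,200,255)); m[:(280 if n=='side' else 170)]=0
  k=cv2.connectedComponentsWithStats(m); i=[(tuple(k[2][j]),k[3][j].round(1)) for j in range(1,k[0]) if k[2][j][4]>60]; print(n,i)
  for (x,y,w,hh,A),ce in i: print(onz(n,[ce],.055)[0].round(3))
cp=btcp(*(st()[0][:2]),0,B0,Y0)
"
```

```text
t 45.3 p [ 0.4673 -0.2658  0.1708] rpy [142.5   20.54  68.97] tilt 42.02 az -45.6 xz -0.3508 
q [ 23.2 -17.2  -9.8 136.5  39.5  29.6 -30.6] F [-0.44 -0.16 -0.32] w 0.0492 0.0
stand mm -26.7 -218.7 sole z mm 127.8 turn,beta,yaw [ 1.0000e-02 -2.4914e+01 -6.5960e+00]
mug [1. 1. 2.]
charger [1. 1. 2.]
jar [1. 1. 2.]
bar [0. 1. 2.]
side [((np.int32(237), np.int32(280), np.int32(34), np.int32(28), np.int32(180)), array([252.1, 293.8])), ((np.int32(480), np.int32(280), np.int32(32), np.int32(28), np.int32(452)), array([500.7, 288.8])), ((np.int32(298), np.int32(315), np.int32(44), np.int32(47), np.int32(602)), array([320.7, 339.4]))]
[ 0.454 -0.151  0.055]
[ 0.918 -0.459  0.055]
[ 0.509 -0.316  0.055]
top [((np.int32(502), np.int32(170), np.int32(10), np.int32(84), np.int32(545)), array([507.8, 203. ])), ((np.int32(339), np.int32(199), np.int32(33), np.int32(17), np.int32(199)), array([360.5, 206.3]))]
[ 0.513 -0.824  0.055]
[ 0.513 -0.336  0.055]
```

The handle's position at height 55 mm agrees between the two views, so the scraper stands upright. The bystanders and light bar are unchanged. Handing in.

```bash
python3 -c "
from cell import env
print(env.sign_off())"
```

```text
the job is handed in; nothing more can be done
None
```

The job is handed in at about 45 s. All five offcuts look to be in the catch tray, the scraper is released and standing on its sole on the desk, and the mug, charger, jar and light bar look unmoved. The first press slipped to about 8 N over 15 mm, so I lifted and redid it. The full stroke then read about 16–19 N, at the upper edge of the limit.

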